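# Close a bead-blast masking fixture with its plate and hairpin clip

## Robot

A 6-joint arm with a two-finger parallel gripper is mounted at the origin on a cart in front of the work surface, level with it; the furniture and walls round the work are solid. World frame = base frame: x ahead of the robot, y to its left, z up, the work surface at z = 0. Lengths are in m, angles in rad, forces in N, time in s.
With the tool pointing down it reaches from about 0.425 to 0.95 m from the base axis. Payload 3.5 kg.
Tool frame: the origin (TCP) lies on the centre line of the jaws, within the pads' length; the fingertips stand ahead of it and the grasp point (between the pads) lies 11 mm behind it (tips_ahead is the z of the fingertips in the tool frame, in m); z points along the fingers, y is the direction in which the jaws open and shut (so a half turn about z gives the same grasp; the last joint's range is limited). The gripper opens to 85 mm and grips with 20 to 120 N. Pads are 22 mm wide; open, the fingers measure 114 mm over their backs; the gripper's body (76 mm by 85 mm) begins 54 mm behind the grasp point. The pads swing forward as they close: fully open they stand 13 mm farther back than shut.
Start: joints at [-1.379, 0.286, 1.577, -0, 1.279, -0.15], TCP at [0.226, -0.636, 0.199] pointing down, gripper open.
Joint ranges: [-2.77, 2.77], [-0.9, 2.22], [0.21, 2.48], [-1.53, 4.67], [0.24, 2.81], [-2.84, 2.84]. Speed limits (rad/s): [2.79, 2.79, 3.14, 3.14, 3.14, 3.14].

## Interface

Orientations are given as a unit quaternion [x, y, z, w].
In Python, from plant import * gives the robot as it stands. The module is installed in compiled form; this text tells all that it offers.
- The arm moves only by the tool move_arm, never from a script. Its arguments are lists of equal length, an entry for each row: "linear": the shift along the world's x, y, z in m, a list of three; "twist": the turn, a rotation vector about the world's x, y, z in degrees, a list of three. A call has 1 to 20 rows; each row shifts and turns the pose as measured when the row begins; what a row does not reach is not made up. A row lasts 1/12 s, in which the tool goes at most 41.7 mm and 7.16 degrees, less where a joint would pass 70% of its speed; a pose out of reach is approached as far as the arm can. A call is refused whole if a number of a shift passes 0.0417 or a number of a turn 7.16, either way. A call with a gripper value outside its range is refused whole. "grip" is the opening, from 0 (shut) to 1 (fully open), set as the call begins (left out, the last holds). The fingers move at their own pace and stop on an object; "force" is the grip in N (left out, the last holds). Time passes only in rows, so rows that do not move let the fingers close. It gives the time, the measured TCP pose, the force and the opening at its end, in the units of the state.
- get_state(): the state, without advancing time (a new reading comes with each control period).
- read_camera(name): name is "side" or "top"; returns a dict with "img" (384x512x3 uint8, blue, green, red), "depth" (384x512 float32, m along the optical axis (not along the pixel's ray), 0 where there is no reading), "fx", "fy", "cx", "cy" (pixels), "dist" ([k1, k2, p1, p2, k3] as OpenCV has them; the pictures are not rectified), "rvec" (rotation vector, rad) and "tvec" (3), from world to camera coordinates, as OpenCV has them. Camera axes: x right, y down, z forward; pixel columns grow to the right and rows downward; lengths in m; the calibration is good to about 2 mm. A picture is of the moment at which its call begins.
- sign_off(): hands the job in, once; it reports no verdict.
The state is a dict: "time": time; "qpos": joint angles; "dq": joint speeds; "joint_efforts": joint torques, N m; "eef_pos": TCP position; "tcp_rot": TCP orientation; "contact_force": force on the tool from outside, world axes, zero at the start; "wrist_torque": the same for the moment, N m; "opening": opening from 0.0 (shut) to 1.0 (fully open).
Only numpy, scipy, OpenCV 4.12 (cv2) and the standard library are available. Lean on these libraries where they do the work, as an engineer would, in place of code of your own. Each camera call takes 0.05 s, during which the arm holds its last target.

## Task

Close up the bead-blasting fixture that already holds its aluminium block: lay the steel masking plate over the two studs, large hole on the thick cross-drilled stud, until it sits flat on both shoulders, then push the straight leg of the hairpin clip through that stud's cross-hole until the clip's sprung leg has snapped over the shank and hugs it. Let go of everything and leave the jar, the caliper and the screwdriver where they are.

Things in the scene. Friction and masses are not known exactly. Their poses are not given: they have to be found in the camera images.
- fixture: Fixed masking fixture: dark steel base 176 (x) x 76 x 12 mm, aluminium block 22 mm high in its middle, steel stud at each end, thick at x = -58 mm (the end nearer the robot), thin at x = +58 mm. Studs stand on shoulders 34 and 26 mm across, top 34.5 mm above the bench, which carry the plate. Origin: centre of underside; z up, x roughly away from the robot and to the right.
- stud_seat (a point): On the thick stud's axis at shoulder height (34.5 mm above the bench): the plate's large hole, at its underside, belongs here. The shank is 24 mm across; its top is 59.5 mm above the bench and tapers to 15 mm over the last 5.5 mm.
- dowel_seat (a point): On the thin stud's axis at shoulder height: the plate's small hole, at its underside, belongs here. The stud is 12 mm across; its top is 49 mm above the bench and tapers to 6 mm over the last 4.5 mm.
- cross_hole (a point): Centre of the thick stud's cross-hole, 45 mm above the bench (5.5 mm above the seated plate's top). The hole is 7.5 mm across, countersunk at both mouths, level along the fixture's x. The clip goes in from the fixture's end, moving along fixture +x; from the other side the plate blocks its grip.
- mask_plate: Loose steel plate 170 (x) x 54 x 5 mm with rounded ends, 0.15 to 0.31 kg, flat on the bench. Large hole 27.4 mm at x = -58 mm, 18 mm window in the middle, small hole 17 x 15 mm at x = +58 mm. Mid-length on each long edge an ear is folded up, 40 mm long, 3 mm thick, top 25 mm above the underside; grip from above across the ears' outer faces (54 mm apart). Origin: centre of underside; z up.
- large_hole (a point): Centre of the plate's large hole at the plate's underside.
- small_hole (a point): Centre of the plate's small hole at the plate's underside.
- clip: Loose hairpin clip of 5 mm wire, flat on the bench. Black grip 36 (x) x 30 (y) x 24 mm high, flat sides: grip it from above across y. Two legs run along +x, level, 12 mm above the grip's underside: straight leg at y = -6 mm; on its +y side the sprung leg, bulging for the shank (up to y = +9 mm) and flared at its end. Origin: centre of the grip's underside; z up. Mass 0.08 kg.
- clip_seat (a point): On the straight leg's axis, 54 mm ahead (x) of the grip's centre and 42 mm behind the tip: it belongs at the centre of the cross-hole. Pushing the clip home takes about 5 to 8 N, mostly in the last 30 mm, before the sprung leg snaps in. Let go, the clip droops a few degrees.
- clip_tip (a point): Tip of the clip's straight leg, on its axis, 96 mm ahead of the grip's centre; the last few mm are thinned to 3.2 mm.
- clip_leg (a joint): Opening angle of the sprung leg (rad): 0 at rest, about 0.025 when hugging the shank, about 0.12 while it rides over the shank's widest place. It springs back (1.8 N m/rad).
- bead_jar: White screw-top jar 59 mm across and 78 mm high standing to the right of the fixture; not to be disturbed. Origin: centre of its underside.
- caliper: Digital caliper 224 x 73 x 14 mm lying to the right of the work; not to be disturbed. Origin: middle of its underside.
- screwdriver: Screwdriver with black handle, 200 mm long, lying behind the work on the left; not to be disturbed. Origin: middle of its underside.
Mind the look-alikes: they are no part of the job. What is shaped like the clip but turquoise is not meant.

How it is judged:
By the outcome, as a careful person would: the job done as asked, in the order asked, and still so for the second after the job is handed in, with the robot touching nothing.
It also fails if it takes over 58 s, if anything falls off the work surface, if the arm or the gripper's body presses on something with over 40 N, if the wrist force passes 120 N, or if a joint passes its speed limit or range.

## Working session

There is one attempt and no reset: what is moved stays moved. The work goes in short steps, Python scripts to look and compute and a tool call to move; the robot and the scene stay as the last step left them, time stands still between calls to the robot, and variables do not carry over. Pictures are saved under pics/ and viewed, and the job is handed in when it is done.

Besides the shell and the picture viewer there is one more tool, called after "Emit:" as name(argument=value, ...) on one line, values as JSON. move_arm: Moves the arm, as the interface text tells. Its arguments: {"type":"object","properties":{"linear":{"type":"array","items":{"type":"array","items":{"type":"number"}}},"twist":{"type":"array","items":{"type":"array","items":{"type":"number"}}},"grip":{"type":"number"},"force":{"type":"number"}},"required":["linear","twist"]}

```bash
mkdir -p pics; cat > h.py <<'E'
from plant import *
import numpy as np, cv2
def snap(n,f=None):
    c=read_camera(n)
    np.savez(f'last_{n}.npz',**{k:np.asarray(v) for k,v in c.items()})
    if f: cv2.imwrite('pics/'+f,c['img'])
    return c
def load(n):
    d=np.load(f'last_{n}.npz'); return {k:d[k] for k in d.files}
def K(c): return np.array([[c['fx'],0,c['cx']],[0,c['fy'],c['cy']],[0,0,1]],float)
def ray(c,px):
    u=cv2.undistortPoints(np.array(px,float).reshape(-1,1,2),K(c),np.array(c['dist'],float))[:,0]
    R=cv2.Rodrigues(np.array(c['rvec'],float))[0]; t=np.array(c['tvec'],float).ravel()
    return -R.T@t, np.c_[u,np.ones(len(u))]@R
def onz(c,px,z):
    o,d=ray(c,px); return o+d*((z-o[2])/d[:,2])[:,None]
def proj(c,P):
    return cv2.projectPoints(np.array(P,float).reshape(-1,1,3),np.array(c['rvec'],float),np.array(c['tvec'],float),K(c),np.array(c['dist'],float))[0][:,0]
def cloud(c):
    h,w=c['depth'].shape
    v,u=np.mgrid[:h,:w]; px=np.c_[u.ravel(),v.ravel()].astype(float)
    o,d=ray(c,px); return (o+d*c['depth'].ravel()[:,None]).reshape(h,w,3)
E
python3 - <<'E'
from h import *
s=get_state(); print(s)
for n in('top','side'):
    c=snap(n,n+'0.png'); o,_=ray(c,[[0,0]]); print(n,c['fx'],o,c['depth'].max())
E
```

```text
{'time': 0.0, 'qpos': array([-1.37899969e+00,  2.87162629e-01,  1.57815322e+00, -1.22218201e-05,
        1.27859392e+00, -1.49970062e-01]), 'dq': array([ 0.00130788, -0.00055889, -0.00105199,  0.00015589, -0.00100266,
       -0.00077079]), 'joint_efforts': array([ 7.92632709e-04, -4.05976045e+01, -2.92624015e+01, -7.11216762e-05,
        5.72275356e-03, -4.17123658e-06]), 'eef_pos': array([ 0.22613291, -0.63523157,  0.19806216]), 'tcp_rot': array([ 9.85433973e-01,  1.70054528e-01, -3.00760599e-05, -1.15818281e-03]), 'contact_force': array([ 0.15628957, -0.06151455,  0.23859416]), 'wrist_torque': array([-0.0254983 , -0.00444829,  0.02797774]), 'opening': 0.9992884024075336}
top 373.5211219684361 [ 0.47967006 -0.02730456  1.014984  ] 1.856928
side 399.7064533660503 [0.44862719 1.01478173 0.66086611] 2.5143013
```

View pics/top0.png

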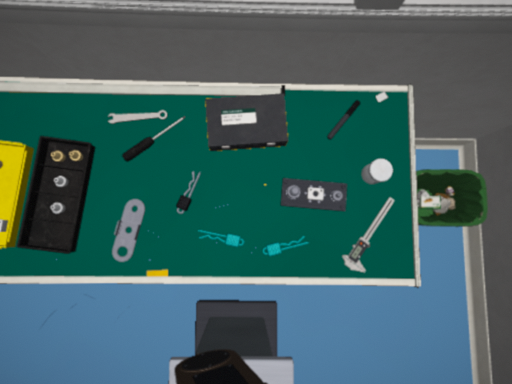

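View pics/side0.png

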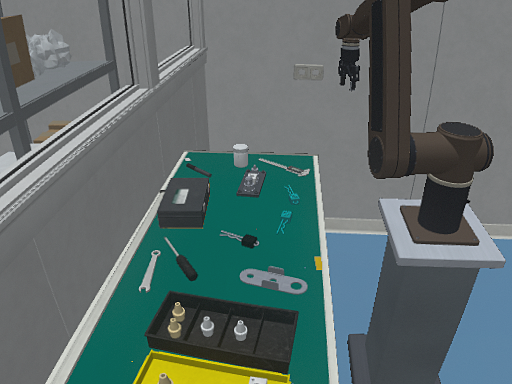

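The top view shows the plate at about (129,230), the black clip at (188,192), the fixture at (314,194), and two turquoise decoys at (222,239) and (286,246). Next I'll zoom in on these.

```bash
python3 - <<'E'
from h import *
c=load('top');im=c['img']
def crop(x,y,w,h,s): return cv2.resize(im[y:y+h,x:x+w],(w*s,h*s),interpolation=cv2.INTER_CUBIC)
a=crop(100,160,110,110,5); cv2.imwrite('pics/a.png',a)
cv2.imwrite('pics/b.png',crop(265,165,100,60,8))
for p in [(129,230),(188,192),(315,194),(292,191),(337,196)]: print(p,onz(c,[p],0.02)[0].round(3))
E
```

```text
(129, 230) [0.478 0.271 0.02 ]
(188, 192) [0.58  0.121 0.02 ]
(315, 194) [ 0.579 -0.219  0.02 ]
(292, 191) [ 0.586 -0.157  0.02 ]
(337, 196) [ 0.575 -0.278  0.02 ]
```

View pics/a.png

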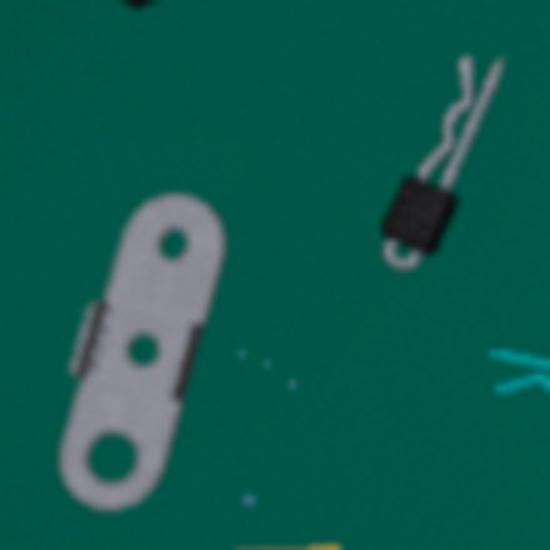

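View pics/b.png

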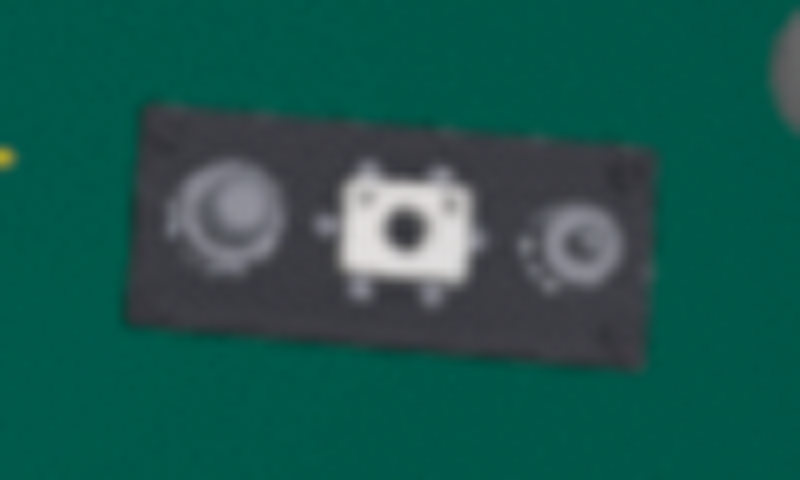

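The plate's large hole is at the lower left (crop (112,458)) and its small hole at (173,243). The clip's straight leg is the right one. On the fixture, the thick stud is the left one, at crop (235,205). Now for sub-pixel measurement.

```bash
cat > meas.py <<'E'
from h import *
def big(c,x,y,w,h,s=8):
    # upsampled crop; pixel coordinate map: orig = x + (X+0.5)/s-0.5
    return cv2.resize(c['img'][y:y+h,x:x+w],(w*s,h*s),interpolation=cv2.INTER_CUBIC)
def cnts(mask): 
    r=cv2.findContours(mask,cv2.RETR_CCOMP,cv2.CHAIN_APPROX_NONE); return r[0],r[1]
def toorig(P,x,y,s=8): return np.array([x,y])+(np.asarray(P,float).reshape(-1,2)+.5)/s-.5
def rect_on(c,cn,x,y,z,s=8):
    W=onz(c,toorig(cn,x,y,s),z)[:,:2]
    (cx,cy),(w,h),a=cv2.minAreaRect((W*1000).astype(np.float32))
    if w<h: w,h=h,w;a+=90
    return np.array([cx,cy])/1000,w,h,a,W
E
python3 - <<'E'
from meas import *
for n in('top','side'):
    c=load(n); P=cloud(c); Z=P[...,2]
    for name,(x0,x1,y0,y1) in dict(table=(.45,.5,-.1,.1),).items():
        m=(P[...,0]>x0)&(P[...,0]<x1)&(P[...,1]>y0)&(P[...,1]<y1)&(abs(Z)<.01)
        print(n,'table z',np.median(Z[m]),Z[m].std())
c=load('top')
# fixture base
x,y,w,h=262,165,100,60; b=big(c,x,y,w,h); hsv=cv2.cvtColor(b,cv2.COLOR_BGR2HSV)
green=((b[...,1].astype(int)-b[...,2])>22).astype(np.uint8)*255
m=255-green; k=cv2.getStructuringElement(cv2.MORPH_ELLIPSE,(9,9)); m=cv2.morphologyEx(m,cv2.MORPH_OPEN,k)
cn=max(cnts(m)[0],key=cv2.contourArea)
for z in(0.012,): 
    r=rect_on(c,cn,x,y,z); print('fixture base',r[:4])
# plate
x,y,w,h=105,190,50,80; b=big(c,x,y,w,h)
g=((b[...,1].astype(int)-b[...,2])>22); m=(~g).astype(np.uint8)*255
cs,hi=cnts(m)
i=max(range(len(cs)),key=lambda i:cv2.contourArea(cs[i])); r=rect_on(c,cs[i],x,y,.005); print('plate',r[:4])
for j in range(len(cs)):
    if hi[0][j][3]==i and cv2.contourArea(cs[j])>300:
        W=onz(c,toorig(cs[j],x,y),.005)[:,:2]; e=cv2.fitEllipse((W*1000).astype(np.float32)); print('hole',e)
# clip grip
x,y,w,h=165,160,50,60; b=big(c,x,y,w,h)
dark=(b.max(2)<55).astype(np.uint8)*255; cv2.imwrite('pics/m.png',dark)
cn=max(cnts(dark)[0],key=cv2.contourArea); r=rect_on(c,cn,x,y,.024); print('clip grip',r[:4])
E
```

```text
top table z -0.0016276951079987612 0.0021670202250397095
side table z -0.0004426062517923768 0.0016058983001181705
fixture base (array([ 0.57961255, -0.21632996]), 174.64279174804688, 74.77983093261719, 85.74575805664062)
plate (array([0.47963531, 0.28115176]), 168.58294677734375, 61.168514251708984, 166.85868072509766)
hole ((422.5712585449219, 290.8697509765625), (26.88655662536621, 27.293323516845703), 136.3823699951172)
hole ((478.9965515136719, 277.61419677734375), (16.49118995666504, 18.214740753173828), 89.74893188476562)
hole ((535.4461059570312, 264.69378662109375), (14.7739896774292, 18.36031723022461), 68.96597290039062)
clip grip (array([0.55126416, 0.13181224]), 35.61067199707031, 32.9764289855957, 157.47835540771484)
```

```bash
python3 - <<'E'
import plant; print([n for n in dir(plant) if n[0]!='_'])
for n in dir(plant):
    if 'tip' in n.lower(): print(n,getattr(plant,n))
from meas import *
c=load('top')
x,y,w,h=165,160,50,60; b=big(c,x,y,w,h,12); cv2.imwrite('pics/clip.png',b)
c2=load('side')
b=cv2.resize(c2['img'][220:300,215:315],None,fx=8,fy=8,interpolation=cv2.INTER_CUBIC); cv2.imwrite('pics/s1.png',b[:600])
b=cv2.resize(c2['img'][155:205,225:275],None,fx=12,fy=12,interpolation=cv2.INTER_CUBIC); cv2.imwrite('pics/s2.png',b)
b=cv2.resize(c['img'][175:215,280:350],None,fx=11,fy=11,interpolation=cv2.INTER_CUBIC); cv2.imwrite('pics/s3.png',b)
E
```

```text
['Unreachable', 'get_state', 'read_camera', 'sign_off', 'tips_ahead']
tips_ahead 0.008
```

View pics/clip.png

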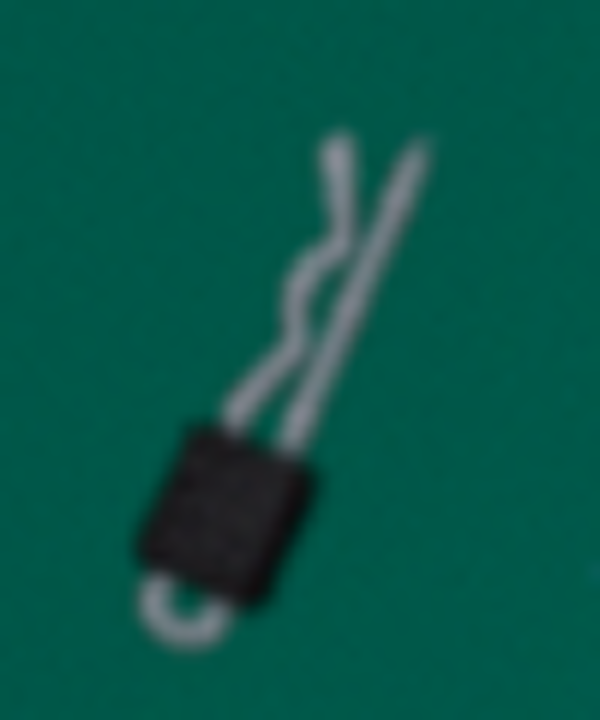

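View pics/s2.png

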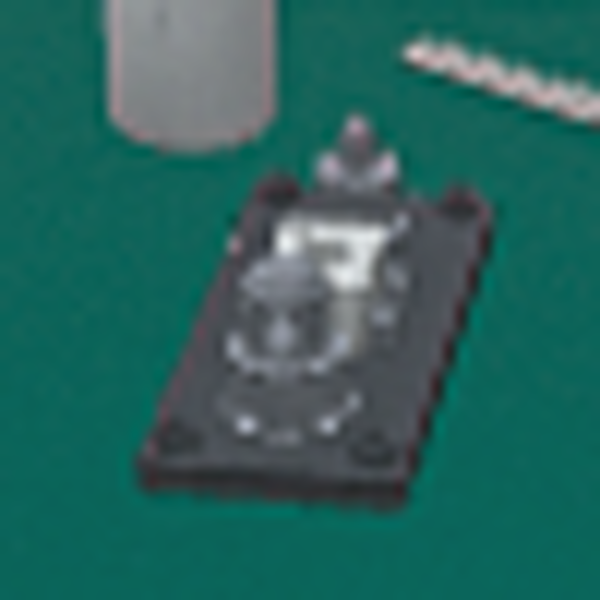

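View pics/s3.png

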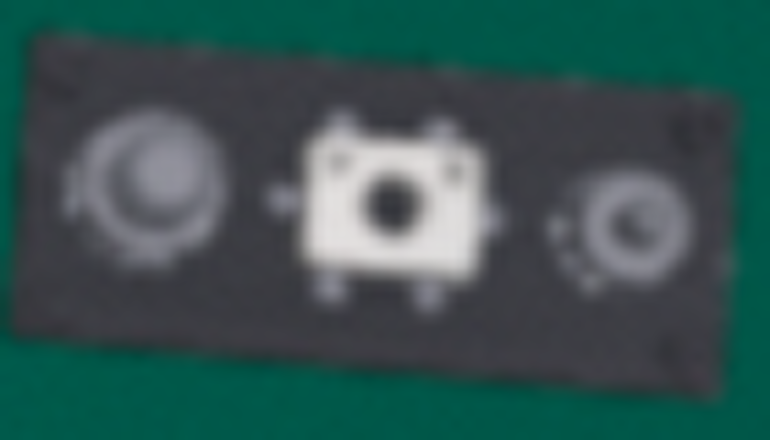

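```bash
python3 - <<'E'
from meas import *
c=load('top')
q=lambda p:toorig([p],280,175,11)
for nm,p,z in [('thick sh',(154,183),.0345),('thin sh',(636,227),.0345),('thick top',(167,173),.0595),('thin top',(645,220),.049),('block hole',(393,207),.034),('base TL',(30,36),.012),('TR',(739,98),.012),('BL',(10,330),.012),('BR',(718,398),.012)]:
    print(nm,(onz(c,q(p),z)[0]*1000).round(1))
# clip leg: ridge points in pixel grid
q=lambda p:onz(c,toorig([p],165,160,12),.012)[0]*1000
a,b=q((292,440)),q((422,140)); print(a,b,np.degrees(np.arctan2(*(b-a)[[1,0]])))
u=(b-a)/np.linalg.norm(b-a); n=np.array([-u[1],u[0],0]); print('clip centre from leg/tip', b-96*u+6*n, np.linalg.norm(b-a))
for p in [(195,422),(310,470),(140,560),(262,605)]: print((onz(c,toorig([p],165,160,12),.024)[0]*1000).round(1))
E
```

```text
thick sh [ 584.5 -158.9   34.5]
thin sh [ 575.5 -275.    34.5]
thick top [ 584.2 -158.6   59.5]
thin top [ 575.8 -273.5   49. ]
block hole [ 579.6 -216.6   34. ]
base TL [ 623.  -131.3   12. ]
TR [ 610.  -306.6   12. ]
BL [ 550.2 -126.6   12. ]
BR [ 535.9 -300.1   12. ]
[569.42953956 119.76868888  12.        ] [637.72119737  92.68083261  12.        ] -21.635730718251175
clip centre from leg/tip [550.69693658 133.6537265   12.        ] 73.46769687482139
[572.1 139.4  24. ]
[561.8 113.9  24. ]
[541.4 150.4  24. ]
[531.9 123.4  24. ]
```

Measured poses:

| Item | Position (mm) | Yaw | Check |
|---|---|---|---|
| Fixture | (580, −216.6) | −94.3° | Thick stud at (584.4, −158.8) |
| Plate | (479, 277.8) | −13.1° | Holes 115.9 mm apart, against 116 expected |
| Clip | (551, 133) | about −22° | |

I'll pick up the plate first.

Emit:
move_arm(linear=[[0.0183,0.0357,0],[0.0183,0.0357,0],[0.0183,0.0357,0],[0.0183,0.0357,0],[0.0183,0.0357,0],[0.0183,0.0357,0],[0.0183,0.0357,0],[0.0183,0.0357,0],[0.0183,0.0357,0],[0.0183,0.0357,0],[0.0183,0.0357,0],[0.0183,0.0357,0],[0.0183,0.0357,0],[0.0183,0.0357,0],[0.0183,0.0357,0],[-0.002,0.0378,0],[-0.002,0.0378,0],[-0.002,0.0378,0],[-0.002,0.0378,0],[-0.002,0.0378,0]], twist=[[0,0,7.1],[0,0,7.1],[0,0,7.1],[0,0,7.1],[0,0,7.1],[0,0,7.1],[0,0,7.1],[0,0,7.1],[0,0,7.1],[0,0,7.1],[0,0,7.1],[0,0,7.1],[0,0,7.1],[0,0,7.1],[0,0,7.1],[0,0,5],[0,0,5],[0,0,5],[0,0,5],[0,0,5]], grip=1, force=60)

```text
time: 1.77
eef_pos: [0.487, 0.1182, 0.1863]
tcp_rot: [0.229, 0.973, -0.004, -0.004]
contact_force: [0.8, 0.0, -0.0]
opening: 1.0
```

```bash
cat > st.py <<'E'
from h import *
from scipy.spatial.transform import Rotation as R
def st():
    s=get_state(); M=R.from_quat(s['tcp_rot']).as_matrix(); y=M[:,1]; z=M[:,2]
    print('t %.2f pos'%s['time'],(s['eef_pos']*1000).round(1),'yaw_y %.2f'%np.degrees(np.arctan2(y[1],y[0])),'tilt z',z.round(4),'F',s['contact_force'].round(1),'T',s['wrist_torque'].round(2),'op %.3f'%s['opening'],'q6 %.2f'%s['qpos'][5])
    return s
if __name__=='__main__': st()
E
python3 st.py
```

```text
t 1.77 pos [487.  118.2 186.3] yaw_y 63.48 tilt z [-0.0099 -0.0061 -0.9999] F [ 0.8  0.  -0. ] T [-0.03 -0.01  0.05] op 1.000 q6 -1.07
```

Emit:
move_arm(linear=[[-0.0015,0.032,-0.015],[-0.0015,0.032,-0.015],[-0.0015,0.032,-0.015],[-0.0015,0.032,-0.015],[-0.001,0.025,-0.015],[0,0.006,-0.01],[0,0,0]], twist=[[0.35,-0.57,2.7],[0,0,2.7],[0,0,2.7],[0,0,2.7],[0,0,2.7],[0,0,0],[0,0,0]])

```text
time: 2.35
eef_pos: [0.4751, 0.2914, 0.0972]
tcp_rot: [0.101, 0.995, 0.001, 0.001]
contact_force: [-0.6, -0.1, 0.2]
opening: 0.999
```

```bash
python3 st.py
```

```text
t 2.35 pos [475.1 291.4  97.2] yaw_y 78.39 tilt z [ 0.0016  0.0017 -1.    ] F [-0.6 -0.1  0.2] T [0.02 0.04 0.01] op 0.999 q6 -1.00
```

Emit:
move_arm(linear=[[0.004,-0.0136,0],[0,0,0],[0,0,-0.02],[0,0,-0.02],[0,0,-0.015],[0,0,0],[0,0,0]], twist=[[0,0,-1.45],[0,0,0],[0,0,0],[0,0,0],[0,0,0],[0,0,0],[0,0,0]])

```text
time: 2.93
eef_pos: [0.4849, 0.2689, 0.0461]
tcp_rot: [0.122, 0.993, 0.001, 0.005]
contact_force: [-0.6, 0.2, 1.2]
opening: 0.999
```

```bash
python3 st.py
```

```text
t 2.93 pos [484.9 268.9  46.1] yaw_y 76.03 tilt z [ 0.0096  0.0018 -1.    ] F [-0.6  0.2  1.2] T [ 0.04 -0.04 -0.  ] op 0.999 q6 -1.00
```

Emit:
move_arm(linear=[[-0.003,0.0045,0],[-0.003,0.0045,0],[0,0,0],[0,0,0]], twist=[[0,0.55,0.9],[0,0,0],[0,0,0],[0,0,0]])

```text
time: 3.27
eef_pos: [0.4818, 0.2776, 0.0511]
tcp_rot: [0.115, 0.993, 0.002, 0.003]
contact_force: [0.6, -0.1, -0.6]
opening: 0.999
```

```bash
python3 st.py; python3 -c "
from h import *
print(get_state()['dq'].round(4))"
```

```text
t 3.27 pos [481.8 277.6  51.1] yaw_y 76.78 tilt z [ 0.0058  0.0042 -1.    ] F [ 0.6 -0.1 -0.6] T [-0.02 -0.03 -0.04] op 0.999 q6 -1.00
[ 0.0082 -0.014  -0.0099  0.0049  0.0061  0.0059]
```

Emit:
move_arm(linear=[[-0.0028,0,-0.009],[0,0,-0.009],[0,0,-0.009],[0,0,-0.008],[0,0,-0.003],[0,0,0],[0,0,0]], twist=[[-0.24,0.33,0.15],[0,0,0],[0,0,0],[0,0,0],[0,0,0],[0,0,0],[0,0,0]])

```text
time: 3.85
eef_pos: [0.478, 0.2782, 0.0091]
tcp_rot: [0.113, 0.994, -0.0, -0.0]
contact_force: [0.2, -0.1, 0.2]
opening: 0.999
```

```bash
python3 st.py
```

```text
t 3.85 pos [478.  278.2   9.1] yaw_y 77.03 tilt z [-6.e-04 -5.e-04 -1.e+00] F [ 0.2 -0.1  0.2] T [ 0.06 -0.01  0.02] op 0.999 q6 -1.00
```

Aligned to within 1 mm, so I'll close the gripper.

Emit:
move_arm(linear=[[0.0005,0,-0.001],[0,0,0],[0,0,0],[0,0,0],[0,0,0],[0,0,0],[0,0,0],[0,0,0]], twist=[[0,0,0],[0,0,0],[0,0,0],[0,0,0],[0,0,0],[0,0,0],[0,0,0],[0,0,0]], grip=0, force=70)

```text
time: 4.52
eef_pos: [0.4798, 0.2785, 0.0093]
tcp_rot: [0.113, 0.994, 0.0, 0.001]
contact_force: [0.6, 0.2, 0.2]
opening: 0.003
```

```bash
python3 st.py
```

```text
t 4.52 pos [479.8 278.5   9.3] yaw_y 77.02 tilt z [ 1.9e-03  4.0e-04 -1.0e+00] F [0.6 0.2 0.2] T [-0.02  0.01  0.01] op 0.003 q6 -1.00
```

```bash
python3 - <<'E'
from h import *
c=snap('top'); d=snap('side')
a=cv2.resize(c['img'][170:280,80:190],(600,600),interpolation=cv2.INTER_CUBIC); cv2.imwrite('pics/g1.png',a)
b=cv2.resize(d['img'][200:320,200:340],(700,600),interpolation=cv2.INTER_CUBIC); cv2.imwrite('pics/g2.png',b)
E
```

```text
(no output)
```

View pics/g1.png

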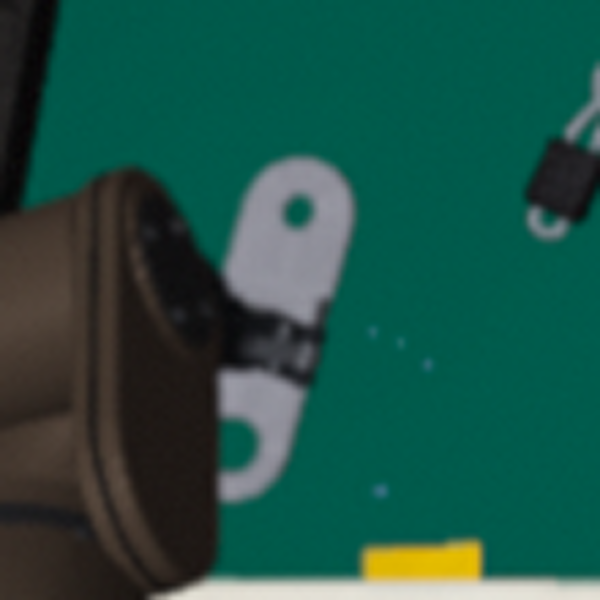

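View pics/g2.png

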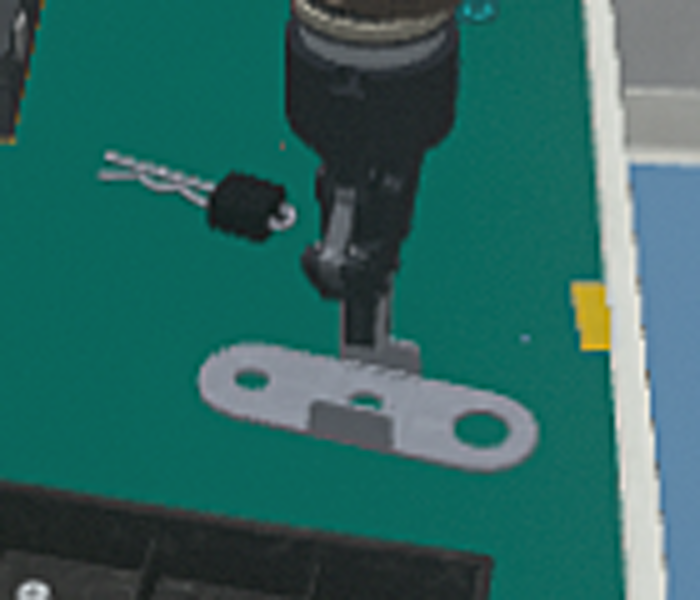

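```bash
python3 - <<'E'
from h import *
d=load('side'); P=cloud(d)
for (X,Y) in [(365,300),(365,320),(365,335),(365,345),(365,355),(400,355),(365,375),(350,425),(340,280)]:
    u,v=200+X//5,200+Y//5; print((X,Y),(P[v,u]*1000).round(0), d['img'][v,u])
s=get_state(); t=s['eef_pos']
for n in('side','top'):
    c=load(n); print(n,proj(c,[t,t+[0,0,.011],t-[0,0,.008],t+[0,0,.05]]).round(1))
E
```

```text
(365, 300) [477. 311.  94.] [41 40 31]
(365, 320) [477. 288.  63.] [41 38 30]
(365, 335) [477. 290.  56.] [41 40 29]
(365, 345) [477. 284.  45.] [72 68 63]
(365, 355) [478. 255.  14.] [93 88 82]
(400, 355) [461. 257.  17.] [91 88 83]
(365, 375) [478. 264.   9.] [161 149 143]
(350, 425) [482. 306.  15.] [93 88 84]
(340, 280) [486. 339. 126.] [54 51 44]
side [[271.8 278.9]
 [271.8 275.4]
 [271.7 281.4]
 [272.1 262.7]]
top [[127.6 229.3]
 [126.3 229.3]
 [128.5 229.3]
 [121.4 229.2]]
```

```bash
python3 - <<'E'
from h import *
d=load('side'); c=load('top')
print(proj(d,[[.226,-.635,z] for z in (.17,.19,.21,.23,.25,.3)]).round(1))
a=cv2.imread('pics/side0.png'); cv2.imwrite('pics/st.png',cv2.resize(a[20:110,310:400],(720,720)[:2] if 0 else (600,600),interpolation=cv2.INTER_CUBIC))
P=cloud(c)
for v in range(222,244,3): print(v,[tuple((P[v,u]*1000).round(0).astype(int)) for u in (126,130,134,138)])
E
```

```text
[[344.6 104.9]
 [345.1 100.3]
 [345.5  95.6]
 [345.9  90.9]
 [346.3  86.1]
 [347.4  74. ]]
222 [(np.int64(499), np.int64(286), np.int64(0)), (np.int64(499), np.int64(275), np.int64(2)), (np.int64(499), np.int64(263), np.int64(6)), (np.int64(499), np.int64(254), np.int64(3))]
225 [(np.int64(491), np.int64(270), np.int64(53)), (np.int64(491), np.int64(275), np.int64(2)), (np.int64(491), np.int64(265), np.int64(1)), (np.int64(491), np.int64(248), np.int64(22))]
228 [(np.int64(483), np.int64(238), np.int64(153)), (np.int64(483), np.int64(243), np.int64(108)), (np.int64(483), np.int64(234), np.int64(105)), (np.int64(483), np.int64(250), np.int64(15))]
231 [(np.int64(476), np.int64(239), np.int64(149)), (np.int64(476), np.int64(236), np.int64(131)), (np.int64(476), np.int64(227), np.int64(128)), (np.int64(476), np.int64(217), np.int64(131))]
234 [(np.int64(469), np.int64(240), np.int64(145)), (np.int64(469), np.int64(232), np.int64(143)), (np.int64(469), np.int64(225), np.int64(134)), (np.int64(469), np.int64(217), np.int64(131))]
237 [(np.int64(459), np.int64(283), np.int64(3)), (np.int64(462), np.int64(235), np.int64(130)), (np.int64(462), np.int64(225), np.int64(133)), (np.int64(460), np.int64(254), np.int64(-4))]
240 [(np.int64(452), np.int64(283), np.int64(5)), (np.int64(452), np.int64(272), np.int64(5)), (np.int64(455), np.int64(225), np.int64(132)), (np.int64(452), np.int64(254), np.int64(-4))]
243 [(np.int64(444), np.int64(283), np.int64(1)), (np.int64(444), np.int64(272), np.int64(4)), (np.int64(444), np.int64(262), np.int64(0)), (np.int64(444), np.int64(252), np.int64(1))]
```

View pics/st.png

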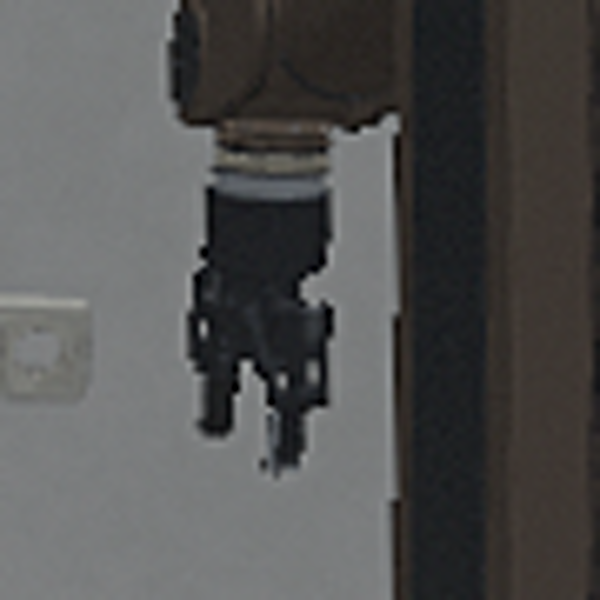

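The jaws closed on air. The side view puts the shut fingertips at about (273,269), which is z ≈ 40 mm, while the state says TCP z = 9 mm. The start picture shows the same ~30 mm disagreement. I'll reopen and measure the real fingertip positions before going lower.

Emit:
move_arm(linear=[[0,0,0],[0,0,0],[0,0,0],[0,0,0],[0,0,0],[0,0,0],[0,0,0]], twist=[[0,0,0],[0,0,0],[0,0,0],[0,0,0],[0,0,0],[0,0,0],[0,0,0]], grip=1)

```text
time: 5.2
eef_pos: [0.4797, 0.2784, 0.0092]
tcp_rot: [0.113, 0.994, 0.0, 0.001]
contact_force: [-0.6, 0.6, 0.2]
opening: 0.975
```

```bash
python3 st.py; python3 - <<'E'
from h import *
d=snap('side')
b=cv2.resize(d['img'][205:305,220:320],(600,600),interpolation=cv2.INTER_CUBIC); cv2.imwrite('pics/g3.png',b)
E
```

```text
t 5.20 pos [479.7 278.4   9.2] yaw_y 77.02 tilt z [ 1.6e-03  3.0e-04 -1.0e+00] F [-0.6  0.6  0.2] T [-0.05 -0.01 -0.03] op 0.975 q6 -1.00
```

View pics/g3.png

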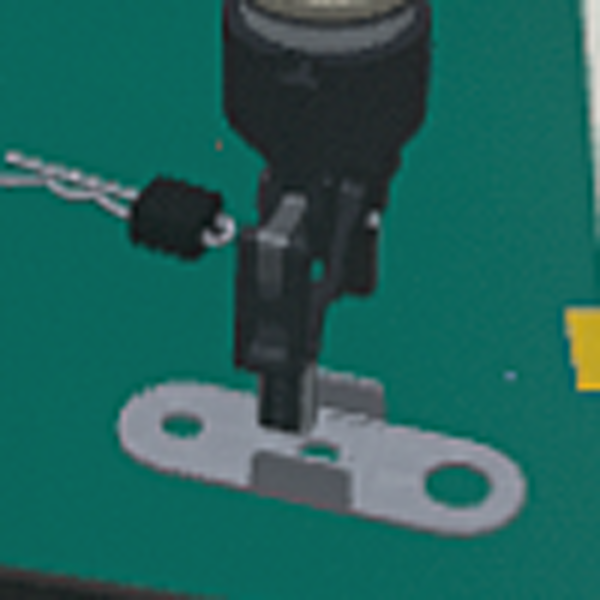

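```bash
python3 - <<'E'
from h import *
d=load('side'); P=cloud(d)
o,r=ray(d,[(220+288/6-.5,205+430/6-.5),(220+360/6-.5,205+292/6-.5)])
for i in range(2):
    for y in ([.318,.325,.335],[.222,.23,.238])[i]:
        t=(y-o[1])/r[i][1]; print(y,((o+r[i]*t)*1000).round(1))
for X,Y in [(275,420),(275,400),(300,420),(270,300),(360,280),(360,260)]:
    print((P[205+Y//6,220+X//6]*1000).round())
E
```

```text
0.318 [487.9 318.   51.7]
0.325 [487.5 325.   57.8]
0.335 [487.  335.   66.5]
0.222 [464.3 222.   44.9]
0.23 [464.1 230.   51.1]
0.238 [464.  238.   57.3]
[493. 330.  65.]
[493. 330.  77.]
[482. 325.  62.]
[492. 345. 134.]
[463. 238.  64.]
[463. 239.  74.]
```

Laterally the finger is where the state says, at x = 488, y ≈ 321. Its open tip is at z ≈ 55 mm, so the real fingers sit about 39 mm higher than the state's z implies. I'll lower in stages and check.

Emit:
move_arm(linear=[[-0.0005,0,-0.009],[0,0,-0.009],[0,0,-0.009],[0,0,-0.004],[0,0,0],[0,0,0]], twist=[[0,0,0],[0,0,0],[0,0,0],[0,0,0],[0,0,0],[0,0,0]])

```text
time: 5.75
eef_pos: [0.478, 0.278, -0.0264]
tcp_rot: [0.113, 0.994, -0.0, -0.0]
contact_force: [-0.9, 0.2, 0.1]
opening: 1.0
```

```bash
python3 st.py; python3 - <<'E'
from h import *
d=snap('side')
b=cv2.resize(d['img'][205:305,220:320],(600,600),interpolation=cv2.INTER_CUBIC); cv2.imwrite('pics/g4.png',b)
E
```

```text
t 5.75 pos [478.  278.  -26.4] yaw_y 77.01 tilt z [-6.e-04 -6.e-04 -1.e+00] F [-0.9  0.2  0.1] T [-0.01 -0.02 -0.03] op 1.000 q6 -1.00
```

View pics/g4.png

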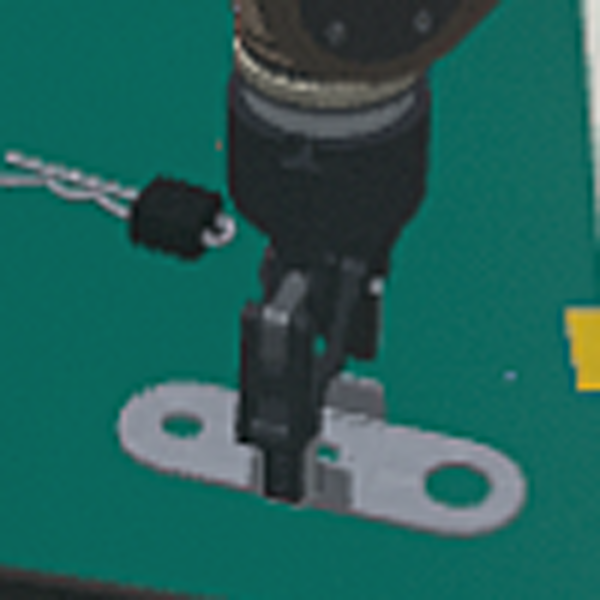

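Emit:
move_arm(linear=[[0,0,-0.004],[0,0,-0.004],[0,0,0],[0,0,0]], twist=[[0,0,0],[0,0,0],[0,0,0],[0,0,0]])

```text
time: 6.13
eef_pos: [0.4787, 0.2782, -0.0345]
tcp_rot: [0.113, 0.994, 0.0, 0.0]
contact_force: [-0.4, -0.1, 1.1]
opening: 1.001
```

Emit:
move_arm(linear=[[0,0,0],[0,0,0],[0,0,0],[0,0,0],[0,0,0],[0,0,0]], twist=[[0,0,0],[0,0,0],[0,0,0],[0,0,0],[0,0,0],[0,0,0]], grip=0, force=70)

```text
time: 6.63
eef_pos: [0.4793, 0.2786, -0.0335]
tcp_rot: [0.113, 0.994, 0.0, 0.001]
contact_force: [-0.5, -0.0, -1.6]
opening: 0.618
```

```bash
python3 st.py; python3 - <<'E'
from h import *
d=snap('side')
b=cv2.resize(d['img'][205:305,220:320],(600,600),interpolation=cv2.INTER_CUBIC); cv2.imwrite('pics/g5.png',b)
E
```

```text
t 6.63 pos [479.3 278.6 -33.5] yaw_y 77.01 tilt z [ 2.4e-03  7.0e-04 -1.0e+00] F [-0.5 -0.  -1.6] T [ 0.06 -0.01  0.02] op 0.618 q6 -1.00
```

View pics/g5.png

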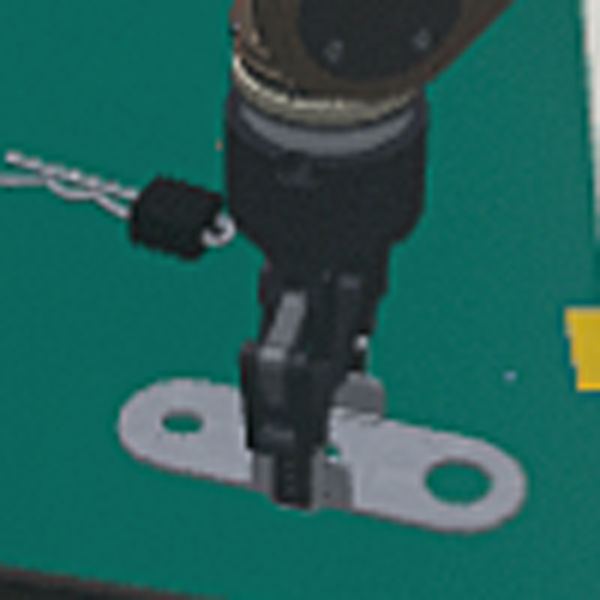

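Gripped, with opening 0.618 (about 53 mm across the ears). I'll lift and carry the plate to the fixture.

Emit:
move_arm(linear=[[0,0,0.012],[0,0,0.02],[0,0,0.025],[0,0,0.025],[0.0072,-0.0354,0.01],[0.0072,-0.0354,0],[0.0072,-0.0354,0],[0.0072,-0.0354,0],[0.0072,-0.0354,0],[0.0072,-0.0354,0],[0.0072,-0.0354,0],[0.0072,-0.0354,0],[0.0072,-0.0354,0],[0.0072,-0.0354,0],[0.0072,-0.03,0],[0.006,-0.025,0],[0.004,-0.012,0],[0,0,0],[0,0,0]], twist=[[0,0,0],[0,0,0],[0,0,0],[0,0,0],[0,0,-6.5],[0,0,-6.5],[0,0,-6.5],[0,0,-6.5],[0,0,-6.5],[0,0,-6.5],[0,0,-6.5],[0,0,-6.5],[0,0,-6.5],[0,0,-6.5],[0,0,-6],[0,0,-5],[0,0,-2],[0,0,0],[0,0,0]])

```text
time: 8.27
eef_pos: [0.5652, -0.1627, 0.0752]
tcp_rot: [0.734, 0.679, 0.002, 0.005]
contact_force: [0.0, -0.4, -2.0]
opening: 0.615
```

```bash
python3 st.py
```

```text
t 8.27 pos [ 565.2 -162.7   75.2] yaw_y -4.52 tilt z [ 0.0103 -0.004  -0.9999] F [ 0.  -0.4 -2. ] T [ 0.06  0.   -0.03] op 0.615 q6 -0.37
```

Emit:
move_arm(linear=[[0.006,-0.02,0],[0.005,-0.018,0],[0.003,-0.01,0],[0,-0.003,0],[0,0,0],[0,0,0],[0,0,0]], twist=[[0.23,0.59,0.2],[0,0,0],[0,0,0],[0,0,0],[0,0,0],[0,0,0],[0,0,0]])

```text
time: 8.85
eef_pos: [0.5779, -0.207, 0.0743]
tcp_rot: [0.729, 0.684, 0.0, -0.004]
contact_force: [-1.0, -0.6, -1.9]
opening: 0.616
```

```bash
python3 st.py;  python3 - <<'E'
from h import *
d=snap('side');c=snap('top')
cv2.imwrite('pics/p1.png',cv2.resize(d['img'][130:220,210:310],(800,720)[:2],interpolation=cv2.INTER_CUBIC)[:600])
cv2.imwrite('pics/p2.png',cv2.resize(c['img'][160:230,260:360],(800,560),interpolation=cv2.INTER_CUBIC))
E
```

```text
t 8.85 pos [ 577.9 -207.    74.3] yaw_y -3.61 tilt z [-0.0049  0.006  -1.    ] F [-1.  -0.6 -1.9] T [ 0.04  0.05 -0.01] op 0.616 q6 -0.45
```

View pics/p1.png

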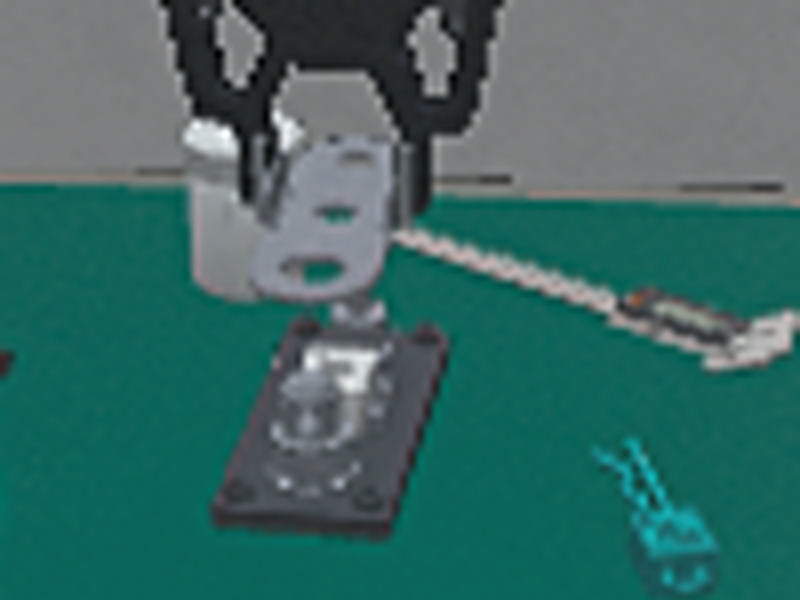

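View pics/p2.png

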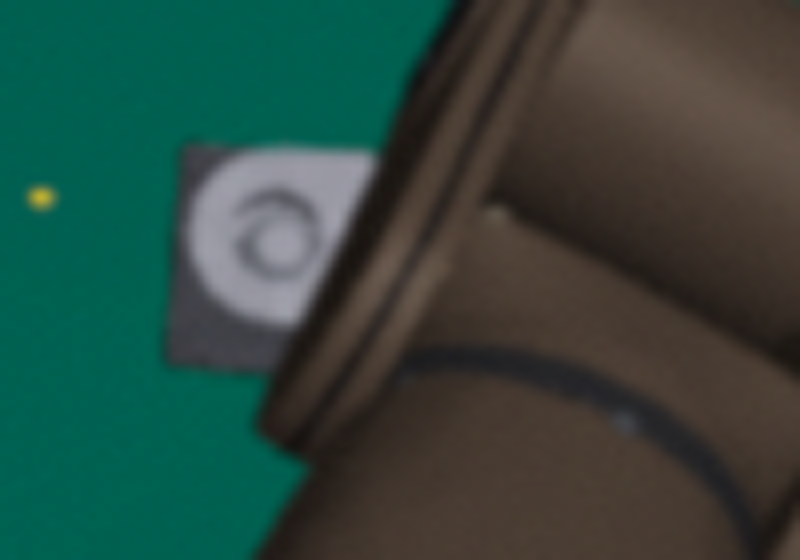

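The plate is held level over the fixture, and the stud shows through the large hole in the top view. I'll trim the position and lower it to just above the stud.

Emit:
move_arm(linear=[[0.001,-0.005,-0.008],[0.001,-0.0045,-0.008],[0,0,-0.008],[0,0,-0.006],[0,0,0],[0,0,0],[0,0,0]], twist=[[-0.34,-0.28,-0.7],[0,0,0],[0,0,0],[0,0,0],[0,0,0],[0,0,0],[0,0,0]])

```text
time: 9.53
eef_pos: [0.5786, -0.2156, 0.0391]
tcp_rot: [0.733, 0.68, -0.0, -0.001]
contact_force: [-0.2, 1.1, -2.5]
opening: 0.614
```

```bash
python3 st.py
```

```text
t 9.53 pos [ 578.6 -215.6   39.1] yaw_y -4.32 tilt z [-0.0025  0.0014 -1.    ] F [-0.2  1.1 -2.5] T [-0.05  0.04  0.05] op 0.614 q6 -0.45
```

Emit:
move_arm(linear=[[0.0012,-0.0009,0],[0,0,0],[0,0,0]], twist=[[-0.08,-0.14,0],[0,0,0],[0,0,0]])

```text
time: 9.78
eef_pos: [0.5802, -0.2168, 0.0396]
tcp_rot: [0.733, 0.68, 0.0, 0.0]
contact_force: [0.9, 0.2, -0.5]
opening: 0.613
```

```bash
python3 st.py;  python3 - <<'E'
from h import *
d=snap('side');c=snap('top')
cv2.imwrite('pics/p3.png',cv2.resize(d['img'][145:205,220:280],(600,600),interpolation=cv2.INTER_CUBIC))
cv2.imwrite('pics/p4.png',cv2.resize(c['img'][170:215,275:335],(800,600),interpolation=cv2.INTER_CUBIC))
E
```

```text
t 9.78 pos [ 580.2 -216.8   39.6] yaw_y -4.32 tilt z [ 8.e-04 -5.e-04 -1.e+00] F [ 0.9  0.2 -0.5] T [0.   0.01 0.  ] op 0.613 q6 -0.45
```

View pics/p3.png

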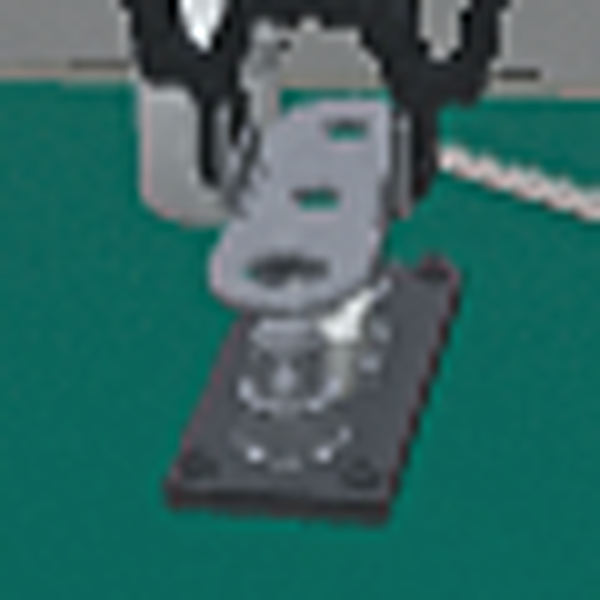

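View pics/p4.png

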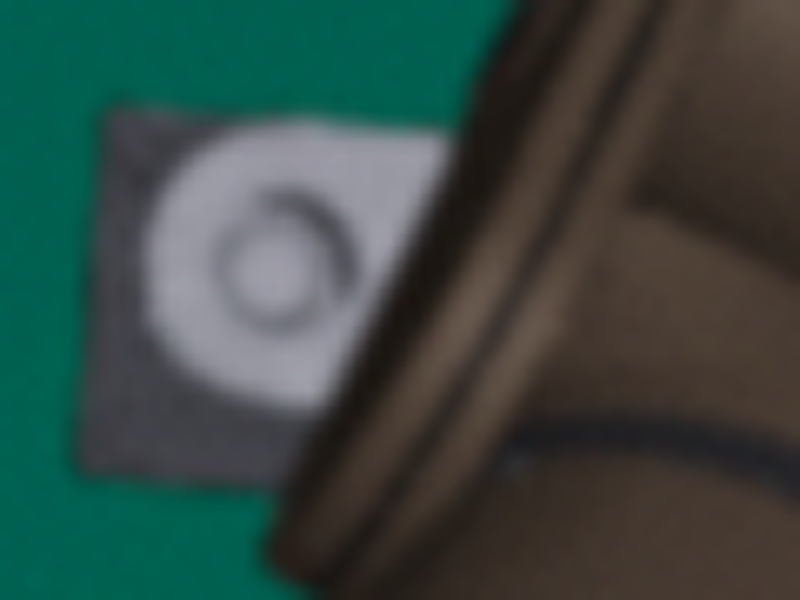

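```bash
python3 - <<'E'
from meas import *
c=load('top'); s=800/60
f=lambda p,z:(onz(c,toorig([p],275,170,s),z)[0]*1000).round(1)
print('hole',f((286,260),.078),'size',f((213,260),.078)-f((358,260),.078))
print('stud top',f((273,271),.0595),f((235,271),.0595)-f((311,271),.0595))
print('plate end left edge',f((145,265),.078))
E
```

```text
hole [ 585.4 -159.3   78. ] size [-0.4 27.6  0. ]
stud top [ 585.3 -159.4   59.5] [-0.2 14.7  0. ]
plate end left edge [ 584.1 -132.5   78. ]
```

The hole centre measures (585.4, −159.3) and the stud top (585.3, −159.4), so they are concentric. Lowering.

Emit:
move_arm(linear=[[0,0,-0.005],[0,0,-0.006],[0,0,-0.006],[0,0,-0.005],[0,0,-0.003],[0,0,0]], twist=[[0,0,0],[0,0,0],[0,0,0],[0,0,0],[0,0,0],[0,0,0]])

```text
time: 10.38
eef_pos: [0.5802, -0.2167, 0.0125]
tcp_rot: [0.733, 0.68, 0.0, 0.001]
contact_force: [0.5, 0.3, -2.1]
opening: 0.619
```

```bash
python3 st.py
```

```text
t 10.38 pos [ 580.2 -216.7   12.5] yaw_y -4.30 tilt z [ 1.2e-03 -6.0e-04 -1.0e+00] F [ 0.5  0.3 -2.1] T [-0.02  0.02 -0.06] op 0.619 q6 -0.45
```

Emit:
move_arm(linear=[[0,0,-0.004],[0,0,-0.004],[0,0,-0.003],[0,0,-0.002],[0,0,0]], twist=[[0,0,0],[0,0,0],[0,0,0],[0,0,0],[0,0,0]])

```text
time: 10.8
eef_pos: [0.581, -0.2171, 0.0016]
tcp_rot: [0.733, 0.68, -0.0, 0.0]
contact_force: [-0.4, -0.2, -1.8]
opening: 0.619
```

```bash
python3 st.py
```

```text
t 10.80 pos [ 581.  -217.1    1.6] yaw_y -4.29 tilt z [ 3.e-04 -5.e-04 -1.e+00] F [-0.4 -0.2 -1.8] T [-0.   -0.03  0.03] op 0.619 q6 -0.45
```

Emit:
move_arm(linear=[[-0.0005,0.0003,-0.0015],[0,0,-0.001],[0,0,-0.001]], twist=[[0,0,0],[0,0,0],[0,0,0]])

```text
time: 11.05
eef_pos: [0.5813, -0.2171, 0.0008]
tcp_rot: [0.733, 0.68, -0.0, 0.0]
contact_force: [-4.1, 1.9, 7.1]
opening: 0.615
```

```bash
python3 st.py
```

```text
t 11.05 pos [ 581.3 -217.1    0.8] yaw_y -4.28 tilt z [ 4.e-04 -9.e-04 -1.e+00] F [-4.1  1.9  7.1] T [ 0.25  0.65 -0.04] op 0.615 q6 -0.45
```

It made contact at state z = 0.8 mm, against 1.0 mm expected for seated. I'll release and lift away.

Emit:
move_arm(linear=[[0,0,0],[0,0,0],[0,0,0],[0,0,0],[0,0,0],[0,0,0.01],[0,0,0.025],[0,0,0.035],[-0.008,0.035,0.02],[-0.008,0.036,0.01],[-0.008,0.036,0],[-0.008,0.036,0],[-0.008,0.02,0],[0,0,0]], twist=[[0,0,0],[0,0,0],[0,0,0],[0,0,0],[0,0,0],[0,0,0],[0,0,0],[0,0,0],[0,0,5],[0,0,5],[0,0,5],[0,0,5],[0,0,4],[0,0,0]], grip=1)

```text
time: 12.22
eef_pos: [0.5415, -0.0512, 0.1112]
tcp_rot: [0.57, 0.822, 0.002, 0.006]
contact_force: [0.4, 0.9, -0.2]
opening: 0.999
```

```bash
python3 st.py;  python3 - <<'E'
from h import *
d=snap('side');c=snap('top')
cv2.imwrite('pics/q1.png',cv2.resize(d['img'][145:205,220:280],(600,600),interpolation=cv2.INTER_CUBIC))
cv2.imwrite('pics/q2.png',cv2.resize(c['img'][165:225,270:360],(800,533),interpolation=cv2.INTER_CUBIC))
E
```

```text
t 12.22 pos [541.5 -51.2 111.2] yaw_y 20.55 tilt z [ 0.0123 -0.0038 -0.9999] F [ 0.4  0.9 -0.2] T [ 0.08 -0.02 -0.01] op 0.999 q6 -0.64
```

View pics/q1.png

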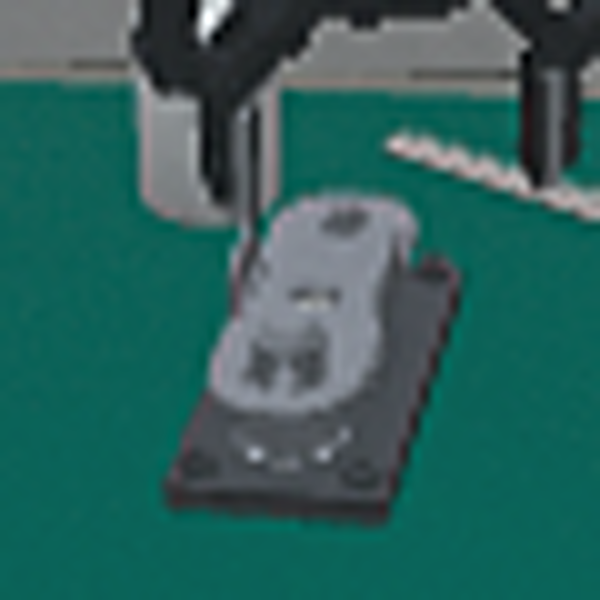

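View pics/q2.png

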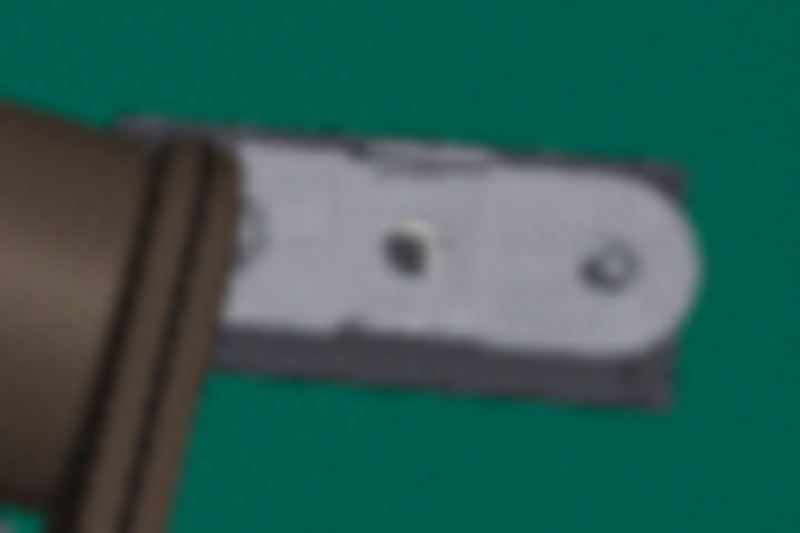

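```bash
python3 - <<'E'
from meas import *
c=load('top'); s=800/90
f=lambda p,z:(onz(c,toorig([p],270,165,s),z)[0]*1000).round(1)
print('window',f((410,248),.0395),'small',f((609,265),.0395))
print('right end',f((702,268),.0395), 'edges', f((560,168),.0395), f((560,352),.0395))
P=cloud(c)
for X,Y in [(270,180),(270,300),(300,230),(500,200),(500,320),(660,220),(660,310),(560,260)]:
    u=int(270+X/s);v=int(165+Y/s); print((X,Y),(np.median(P[v-1:v+2,u-1:u+2].reshape(-1,3),0)*1000).round(1))
E
```

```text
window [ 581.4 -216.6   39.5] small [ 577.2 -275.6   39.5]
right end [ 576.7 -303.1   39.5] edges [ 605.9 -261.4   39.5] [ 551.2 -260.7   39.5]
(270, 180) [ 600.8 -175.6   37.8]
(270, 300) [ 566.4 -175.2   38.1]
(300, 230) [ 587.6 -183.2   38.4]
(500, 200) [ 596.1 -243.7   38.5]
(500, 320) [ 559.3 -243.2   39.1]
(660, 220) [ 591.7 -291.8   38.9]
(660, 310) [ 565.4 -291.4   38.3]
(560, 260) [ 578.1 -262.4   37.7]
```

The plate lies flat, with an even depth of about 38–39 mm at all four corners (the top camera reads about 1.6 mm low). Its window and hole are centred within the play. Now for the clip.

Emit:
move_arm(linear=[[0.001,0.022,-0.01],[0.002,0.03,-0.012],[0.002,0.03,-0.012],[0.002,0.03,-0.012],[0.0015,0.025,-0.012],[0.001,0.018,-0.01],[0,0.006,0],[0,0,0],[0,0,0]], twist=[[0.22,0.7,6.5],[0,0,7],[0,0,7],[0,0,7],[0,0,7],[0,0,6],[0,0,3],[0,0,0],[0,0,0]])

```text
time: 13.07
eef_pos: [0.5625, 0.0995, 0.0437]
tcp_rot: [0.222, 0.975, 0.002, 0.006]
contact_force: [-1.0, -0.5, 0.8]
opening: 1.001
```

```bash
python3 st.py
```

```text
t 13.07 pos [562.5  99.5  43.7] yaw_y 64.35 tilt z [ 0.0136  0.0015 -0.9999] F [-1.  -0.5  0.8] T [-0.04  0.03  0.04] op 1.001 q6 -1.13
```

Emit:
move_arm(linear=[[-0.004,0.013,0],[-0.004,0.012,0],[-0.003,0.007,0],[0,0.001,0],[0,0,0],[0,0,0]], twist=[[-0.09,0.78,2],[0,0,1.5],[0,0,0],[0,0,0],[0,0,0],[0,0,0]])

```text
time: 13.57
eef_pos: [0.553, 0.1319, 0.0455]
tcp_rot: [0.194, 0.981, -0.0, 0.001]
contact_force: [-0.3, -0.4, 0.1]
opening: 0.996
```

```bash
python3 st.py
```

```text
t 13.57 pos [553.  131.9  45.5] yaw_y 67.61 tilt z [ 2.e-03 -5.e-04 -1.e+00] F [-0.3 -0.4  0.1] T [-0.01  0.    0.01] op 0.996 q6 -1.12
```

Emit:
move_arm(linear=[[-0.001,0.0006,-0.012],[-0.001,0.0005,-0.014],[0,0,-0.014],[0,0,-0.012],[0,0,-0.008],[0,0,-0.003],[0,0,0],[0,0,0]], twist=[[0,0.11,0.3],[0,0,0],[0,0,0],[0,0,0],[0,0,0],[0,0,0],[0,0,0],[0,0,0]])

```text
time: 14.23
eef_pos: [0.5506, 0.1319, -0.0228]
tcp_rot: [0.192, 0.981, -0.0, 0.0]
contact_force: [0.2, 0.2, 0.3]
opening: 0.997
```

```bash
python3 st.py; python3 - <<'E'
from h import *
d=snap('side')
cv2.imwrite('pics/c1.png',cv2.resize(d['img'][190:270,200:300],(750,600),interpolation=cv2.INTER_CUBIC))
E
```

```text
t 14.23 pos [550.6 131.9 -22.8] yaw_y 67.87 tilt z [ 7.e-04 -1.e-03 -1.e+00] F [0.2 0.2 0.3] T [-0.03 -0.02  0.  ] op 0.997 q6 -1.13
```

View pics/c1.png

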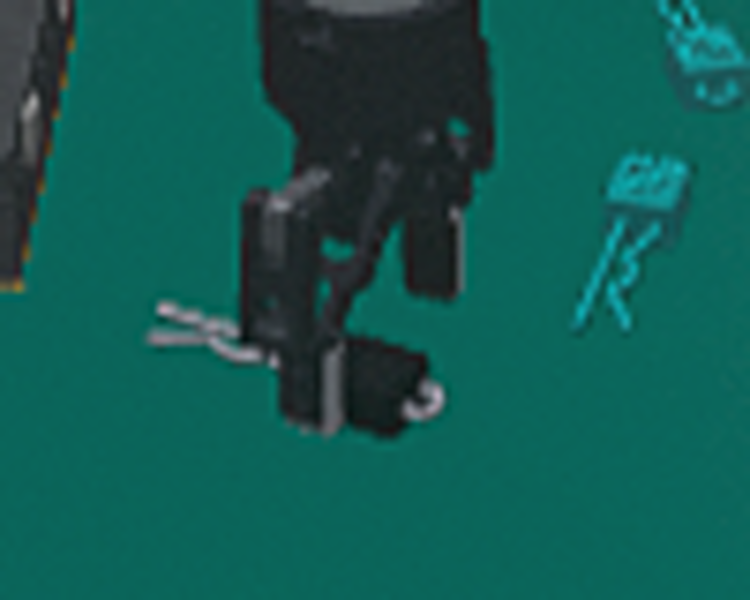

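The jaws straddle the grip, so I'll lower 7 mm and close.

Emit:
move_arm(linear=[[0,0.0005,-0.004],[0,0,-0.0035],[0,0,0],[0,0,0]], twist=[[0,0,0],[0,0,0],[0,0,0],[0,0,0]])

```text
time: 14.62
eef_pos: [0.5527, 0.1325, -0.0287]
tcp_rot: [0.192, 0.981, 0.0, 0.003]
contact_force: [0.5, -0.5, 0.1]
opening: 1.0
```

Emit:
move_arm(linear=[[0,0,0],[0,0,0],[0,0,0],[0,0,0],[0,0,0],[0,0,0],[0,0,0]], twist=[[0,0,0],[0,0,0],[0,0,0],[0,0,0],[0,0,0],[0,0,0],[0,0,0]], grip=0, force=70)

```text
time: 15.2
eef_pos: [0.5542, 0.1327, -0.0268]
tcp_rot: [0.192, 0.981, 0.001, 0.004]
contact_force: [-1.4, -0.1, -1.0]
opening: 0.332
```

```bash
python3 st.py
```

```text
t 15.20 pos [554.2 132.7 -26.8] yaw_y 67.88 tilt z [ 8.7e-03 -5.0e-04 -1.0e+00] F [-1.4 -0.1 -1. ] T [ 0.03 -0.04 -0.07] op 0.332 q6 -1.13
```

Gripped, with opening 0.332 (about 28–30 mm). I'll lift and turn the clip towards its pre-insertion pose.

Emit:
move_arm(linear=[[0,0,0.012],[0,0,0.02],[0,0,0.02],[0.004,-0.012,0.015],[0.004,-0.014,0],[0.004,-0.014,0],[0.004,-0.014,0],[0.004,-0.014,0],[0.004,-0.014,0],[0.004,-0.014,0],[0.004,-0.014,0],[0.003,-0.012,0],[0.002,-0.006,0],[0,0,0],[0,0,0],[0,0,0]], twist=[[0,0,0],[0,0,0],[0,0,-3],[0,0,-7],[0,0,-7],[0,0,-7],[0,0,-7],[0,0,-7],[0,0,-7],[0,0,-7],[0,0,-7],[0,0,-6],[0,0,-4],[0,0,0],[0,0,0],[0,0,0]])

```text
time: 16.53
eef_pos: [0.5896, -0.0006, 0.0522]
tcp_rot: [0.727, 0.686, 0.001, 0.004]
contact_force: [-0.2, -0.0, -0.9]
opening: 0.33
```

```bash
python3 st.py
```

```text
t 16.53 pos [589.6  -0.6  52.2] yaw_y -3.32 tilt z [ 0.0074 -0.0039 -1.    ] F [-0.2 -0.  -0.9] T [ 0.06  0.01 -0.08] op 0.330 q6 -0.11
```

Emit:
move_arm(linear=[[0.003,-0.01,-0.008],[0.003,-0.01,-0.01],[0.003,-0.01,-0.01],[0.001,-0.004,-0.006],[0,0,0],[0,0,0],[0,0,0]], twist=[[-0.23,0.46,-1],[0,0,0],[0,0,0],[0,0,0],[0,0,0],[0,0,0],[0,0,0]])

```text
time: 17.12
eef_pos: [0.5987, -0.0368, 0.0126]
tcp_rot: [0.732, 0.681, -0.005, 0.001]
contact_force: [-0.1, 0.6, -0.8]
opening: 0.335
```

```bash
python3 st.py
```

```text
t 17.12 pos [598.7 -36.8  12.6] yaw_y -4.12 tilt z [-0.0055 -0.0073 -1.    ] F [-0.1  0.6 -0.8] T [-0.01 -0.07 -0.04] op 0.335 q6 -0.15
```

Emit:
move_arm(linear=[[0.0012,0,-0.003],[0,0,-0.003],[0,0,0],[0,0,0]], twist=[[0,-0.28,-0.2],[0,0,0],[0,0,0],[0,0,0]])

```text
time: 17.45
eef_pos: [0.6001, -0.0361, 0.0064]
tcp_rot: [0.733, 0.68, -0.002, 0.003]
contact_force: [-0.1, -0.3, -0.4]
opening: 0.333
```

```bash
python3 st.py; python3 - <<'E'
from h import *
d=snap('side');c=snap('top')
cv2.imwrite('pics/d1.png',cv2.resize(d['img'][150:210,215:275],(600,600),interpolation=cv2.INTER_CUBIC))
cv2.imwrite('pics/d2.png',cv2.resize(c['img'][165:220,230:310],(800,550),interpolation=cv2.INTER_CUBIC))
E
```

```text
t 17.45 pos [600.1 -36.1   6.4] yaw_y -4.29 tilt z [ 5.0e-04 -7.2e-03 -1.0e+00] F [-0.1 -0.3 -0.4] T [ 0.02  0.01 -0.08] op 0.333 q6 -0.15
```

View pics/d1.png

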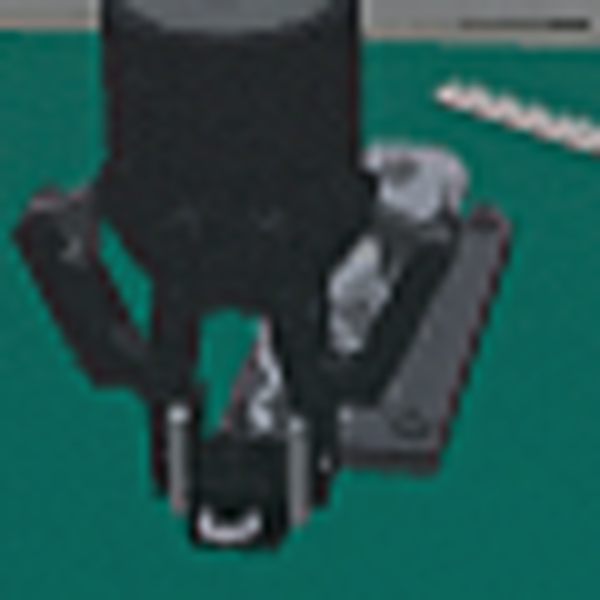

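View pics/d2.png

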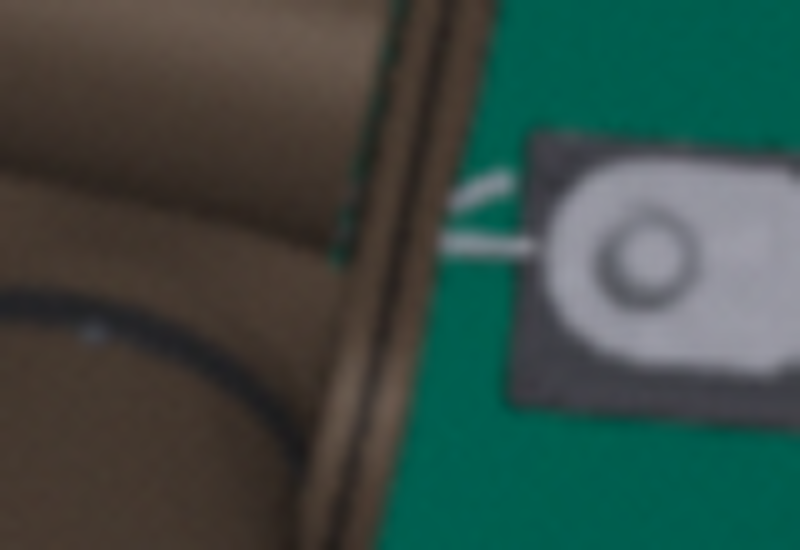

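```bash
python3 - <<'E'
from meas import *
c=load('top'); s=10
f=lambda p,z:(onz(c,toorig([p],230,165,s),z)[0]*1000)
G=cv2.cvtColor(c['img'],cv2.COLOR_BGR2GRAY).astype(float)
# leg centre per column by weighted red-channel above green background
b=cv2.resize(c['img'][165:220,230:310],(800,550),interpolation=cv2.INTER_CUBIC).astype(float)
L=[]
for X in (450,465,480,495,505):
    col=b[222:268,X,2]; w=np.clip(col-col.min()-15,0,None); L.append((X,(w*np.arange(222,268)).sum()/w.sum())); print(L[-1])
W=np.array([f(p,.045) for p in L]); print(W.round(1)); k=np.polyfit(W[:,1],W[:,0],1); print('leg dir',np.degrees(np.arctan2(-1,-k[0])))
u=np.array([-.075,-.9972]); 
tip=f((537,247),.045); print('tip',tip)
for p,z in [((656,256),.0595)]: S=f(p,z);print('stud',S)
n=np.array([.9972,-.075]); S2=np.array([584.7,-159.0])
for S_ in (S[:2],S2):
  for w in W: print('lat',((w[:2]-S_)@n).round(2),end=' ')
  print(' ahead',(S_-tip[:2])@u, (tip[:2]-S_)@n)
E
```

```text
(450, np.float64(241.9488188976378))
(465, np.float64(243.34285714285716))
(480, np.float64(244.61332728921124))
(495, np.float64(246.1436936936937))
(505, np.float64(246.7899954934655))
[[ 589.1 -107.7   45. ]
 [ 588.8 -111.6   45. ]
 [ 588.5 -115.6   45. ]
 [ 588.2 -119.5   45. ]
 [ 588.  -122.1   45. ]]
leg dir -94.33228568802468
tip [ 588.08252677 -130.51186641   45.        ]
stud [ 584.55855906 -159.7075377    59.5       ]
lat 0.62 lat 0.6 lat 0.62 lat 0.57 lat 0.63  ahead 29.37822098983166 1.324425257829543
lat 0.53 lat 0.52 lat 0.53 lat 0.48 lat 0.54  ahead 28.662056323321014 1.2364456788352032
```

The straight leg runs at −94.3°, 0.55 mm off laterally towards +x, with the tip 29 mm before the stud axis. I'll correct by 0.5 mm and enter the hole gently.

Emit:
move_arm(linear=[[-0.0005,0,0],[-0.0004,-0.005,0],[-0.0004,-0.005,0],[-0.0003,-0.004,0],[-0.0002,-0.002,0],[0,0,0]], twist=[[0,0,0],[0,0,0],[0,0,0],[0,0,0],[0,0,0],[0,0,0]])

```text
time: 18.05
eef_pos: [0.5989, -0.0539, 0.0077]
tcp_rot: [0.733, 0.68, -0.002, 0.004]
contact_force: [0.1, 0.3, -0.6]
opening: 0.329
```

```bash
python3 st.py
```

```text
t 18.05 pos [598.9 -53.9   7.7] yaw_y -4.26 tilt z [ 0.0025 -0.0079 -1.    ] F [ 0.1  0.3 -0.6] T [0.07 0.03 0.  ] op 0.329 q6 -0.18
```

Emit:
move_arm(linear=[[-0.0007,0.001,-0.0014],[0,0,0],[0,0,0]], twist=[[0,0.15,0],[0,0,0],[0,0,0]])

```text
time: 18.3
eef_pos: [0.5981, -0.0534, 0.0062]
tcp_rot: [0.733, 0.68, -0.003, 0.003]
contact_force: [-0.7, 0.3, -0.5]
opening: 0.337
```

```bash
python3 st.py; python3 - <<'E'
from h import *
d=snap('side');c=snap('top')
cv2.imwrite('pics/e2.png',cv2.resize(c['img'][165:220,230:310],(800,550),interpolation=cv2.INTER_CUBIC))
cv2.imwrite('pics/e1.png',cv2.resize(d['img'][150:210,215:275],(600,600),interpolation=cv2.INTER_CUBIC))
E
```

```text
t 18.30 pos [598.1 -53.4   6.2] yaw_y -4.32 tilt z [-2.0e-04 -7.8e-03 -1.0e+00] F [-0.7  0.3 -0.5] T [-0.04 -0.01 -0.02] op 0.337 q6 -0.17
```

View pics/e2.png

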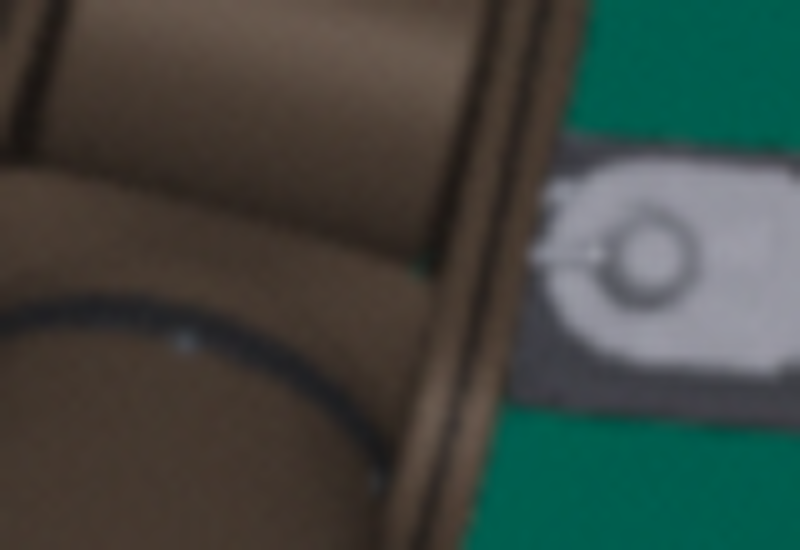

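View pics/e1.png

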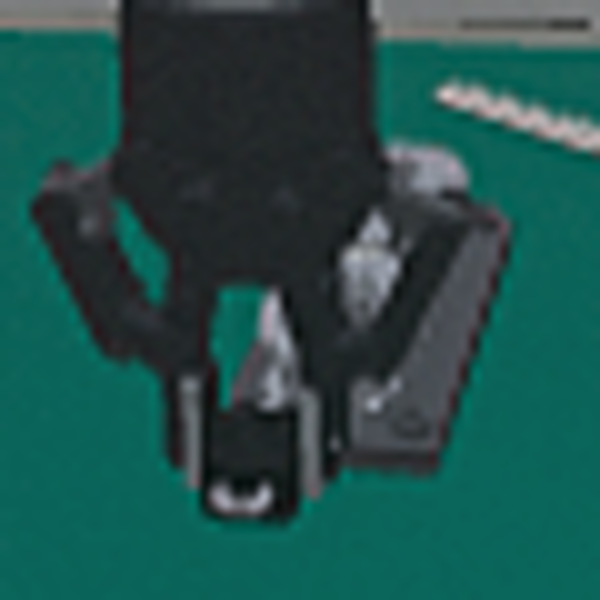

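The tip is at the stud's mouth, at crop (605,255), in line with the stud. Advancing.

Emit:
move_arm(linear=[[-0.0003,-0.004,-0.0003],[-0.0003,-0.004,-0.0003],[-0.0003,-0.004,-0.0003],[0,0,0]], twist=[[0,0,0],[0,0,0],[0,0,0],[0,0,0]])

```text
time: 18.73
eef_pos: [0.5971, -0.0659, 0.0051]
tcp_rot: [0.733, 0.68, -0.003, 0.003]
contact_force: [0.0, 0.6, -0.5]
opening: 0.335
```

```bash
python3 st.py
```

```text
t 18.73 pos [597.1 -65.9   5.1] yaw_y -4.25 tilt z [-5.0e-04 -7.9e-03 -1.0e+00] F [ 0.   0.6 -0.5] T [ 0.03 -0.04  0.03] op 0.335 q6 -0.19
```

The tip is in the hole with no force. Continuing.

Emit:
move_arm(linear=[[-0.0001,-0.004,0.0009],[-0.0003,-0.005,0],[-0.0003,-0.005,0],[-0.0003,-0.004,0],[0,0,0]], twist=[[0,0,-0.05],[0,0,0],[0,0,0],[0,0,0],[0,0,0]])

```text
time: 19.15
eef_pos: [0.5972, -0.085, 0.0064]
tcp_rot: [0.733, 0.68, -0.001, 0.003]
contact_force: [-0.3, 0.1, -2.0]
opening: 0.332
```

```bash
python3 st.py
```

```text
t 19.15 pos [597.2 -85.    6.4] yaw_y -4.35 tilt z [ 0.0029 -0.0057 -1.    ] F [-0.3  0.1 -2. ] T [ 0.03 -0.08  0.05] op 0.332 q6 -0.23
```

Emit:
move_arm(linear=[[-0.0013,-0.003,0],[-0.0004,-0.004,0],[-0.0003,-0.004,0],[0,0,0]], twist=[[0,0.15,0],[0,0,0],[0,0,0],[0,0,0]])

```text
time: 19.48
eef_pos: [0.5967, -0.0939, 0.0065]
tcp_rot: [0.734, 0.68, 0.001, 0.002]
contact_force: [0.5, -3.5, -2.1]
opening: 0.329
```

```bash
python3 st.py
```

```text
t 19.48 pos [596.7 -93.9   6.5] yaw_y -4.36 tilt z [ 0.0041 -0.001  -1.    ] F [ 0.5 -3.5 -2.1] T [-0.39 -0.05  0.03] op 0.329 q6 -0.25
```

Emit:
move_arm(linear=[[-0.0012,-0.001,0],[0,0,0]], twist=[[0,0,0],[0,0,0]])

```text
time: 19.65
eef_pos: [0.5966, -0.0951, 0.0068]
tcp_rot: [0.733, 0.68, 0.002, 0.003]
contact_force: [1.4, -0.7, -2.7]
opening: 0.334
```

```bash
python3 st.py; python3 - <<'E'
from h import *
d=snap('side');c=snap('top')
cv2.imwrite('pics/f2.png',cv2.resize(c['img'][165:220,260:340],(800,550),interpolation=cv2.INTER_CUBIC))
cv2.imwrite('pics/f1.png',cv2.resize(d['img'][145:205,215:275],(600,600),interpolation=cv2.INTER_CUBIC))
E
```

```text
t 19.65 pos [596.6 -95.1   6.8] yaw_y -4.33 tilt z [ 0.0072 -0.0017 -1.    ] F [ 1.4 -0.7 -2.7] T [-0.01 -0.23  0.02] op 0.334 q6 -0.25
```

View pics/f2.png

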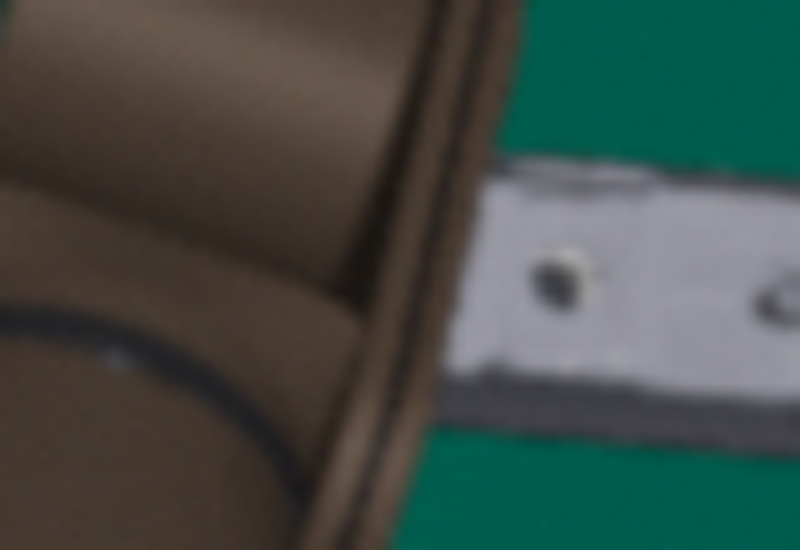

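View pics/f1.png

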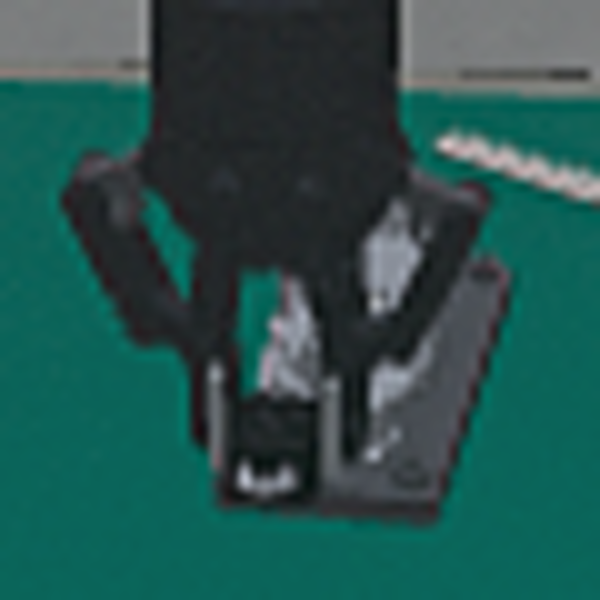

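The leg is well in, with 12 mm left and small side forces. I'll trim the tilt and push home.

Emit:
move_arm(linear=[[-0.0008,-0.003,-0.0005],[-0.0006,-0.004,0],[-0.0003,-0.004,0],[-0.0003,-0.003,0],[0,0,0]], twist=[[-0.2,0.3,0],[-0.1,0.1,0],[0,0,0],[0,0,0],[0,0,0]])

```text
time: 20.17
eef_pos: [0.5956, -0.1078, 0.0064]
tcp_rot: [0.734, 0.679, -0.0, 0.002]
contact_force: [2.9, 0.5, -2.0]
opening: 0.336
```

```bash
python3 st.py
```

```text
t 20.17 pos [ 595.6 -107.8    6.4] yaw_y -4.42 tilt z [ 0.002  -0.0026 -1.    ] F [ 2.9  0.5 -2. ] T [ 0.08 -0.3   0.07] op 0.336 q6 -0.27
```

```bash
python3 - <<'E'
from h import *
d=snap('side')
cv2.imwrite('pics/i1.png',cv2.resize(d['img'][145:205,215:275],(600,600),interpolation=cv2.INTER_CUBIC))
E
```

```text
(no output)
```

View pics/i1.png

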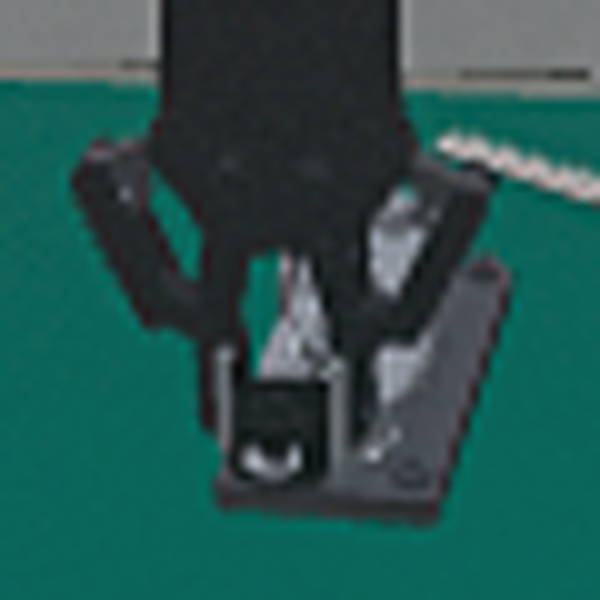

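The clip hasn't slipped in the jaws. I'll release, rise clear and back away to look.

Emit:
move_arm(linear=[[0,0,0],[0,0,0],[0,0,0],[0,0,0],[0,0,0],[0,0,0.012],[0,0,0.025],[0,0,0.03],[-0.004,0.025,0.025],[-0.01,0.035,0.01],[-0.012,0.035,0],[-0.012,0.035,0],[-0.012,0.035,0],[-0.01,0.025,0],[0,0,0]], twist=[[0,0,0],[0,0,0],[0,0,0],[0,0,0],[0,0,0],[0,0,0],[0,0,0],[0,0,0],[0,0,0],[0,0,0],[0,0,0],[0,0,0],[0,0,0],[0,0,0],[0,0,0]], grip=1)

```text
time: 21.47
eef_pos: [0.5311, 0.0834, 0.1242]
tcp_rot: [0.737, 0.676, -0.0, 0.004]
contact_force: [-0.5, -0.4, 0.1]
opening: 0.998
```

```bash
python3 st.py; python3 - <<'E'
from h import *
d=snap('side');c=snap('top')
cv2.imwrite('pics/j2.png',cv2.resize(c['img'][165:220,260:340],(800,550),interpolation=cv2.INTER_CUBIC))
cv2.imwrite('pics/j1.png',cv2.resize(d['img'][145:205,215:275],(600,600),interpolation=cv2.INTER_CUBIC))
E
```

```text
t 21.47 pos [531.1  83.4 124.2] yaw_y -4.89 tilt z [ 0.0049 -0.0064 -1.    ] F [-0.5 -0.4  0.1] T [ 0.03 -0.05 -0.05] op 0.998 q6 0.06
```

View pics/j2.png

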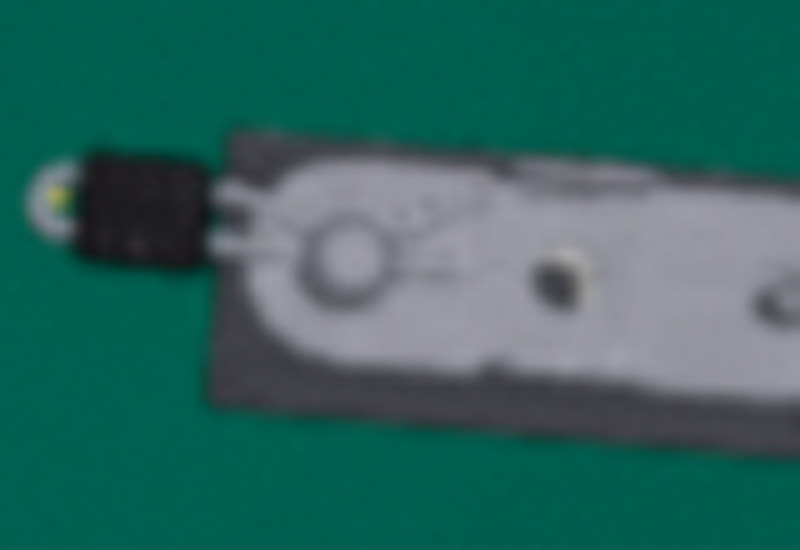

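View pics/j1.png

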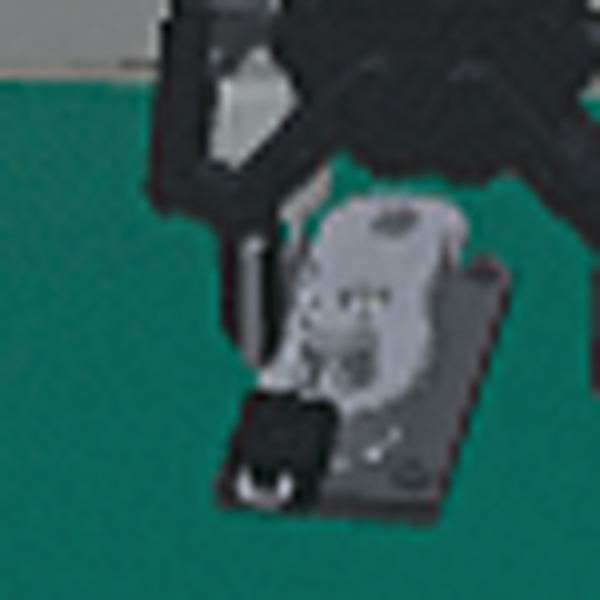

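```bash
python3 - <<'E'
from meas import *
c=load('top')
a=cv2.resize(c['img'][175:205,265:315],(800,480),interpolation=cv2.INTER_LANCZOS4)
g=cv2.createCLAHE(6,(4,4)).apply(cv2.cvtColor(a,cv2.COLOR_BGR2GRAY)); cv2.imwrite('pics/k.png',g)
f=lambda p,z:(onz(c,toorig([p],260,165,10),z)[0]*1000)
S=f((352,258),.0595); print('stud',S)
u=np.array([-.075,-.9972]);n=np.array([.9972,-.075])
for nm,p,z in [('front',(210,212),.057),('back',(78,208),.055),('tipstraight',(455,275),.045),('flare end',(490,200),.045),('leg near grip',(250,243),.045),('top edge',(145,155),.056),('bot edge',(145,268),.056)]:
    q=f(p,z); print(nm,q.round(1),'along',((q[:2]-S[:2])@u).round(1),'lat',((q[:2]-S[:2])@n).round(1))
E
```

```text
stud [ 584.0252689  -158.67325833   59.5       ]
front [ 595.8 -122.2   57. ] along -37.2 lat 9.0
back [596.6 -88.2  55. ] along -71.3 lat 7.2
tipstraight [ 581.5 -187.7   45. ] along 29.1 lat -0.3
flare end [ 601.4 -197.    45. ] along 36.9 lat 20.2
leg near grip [ 589.2 -133.9   45. ] along -25.1 lat 3.3
top edge [ 610.5 -105.4   56. ] along -55.1 lat 22.4
bot edge [ 581.1 -105.5   56. ] along -52.8 lat -6.9
```

View pics/k.png

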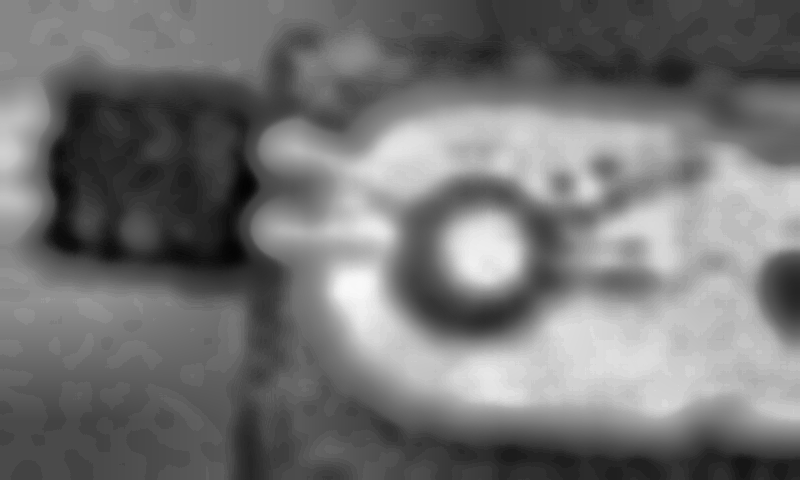

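The grip centre is 54.2 mm behind the stud axis (54 expected). The flare end is about 20 mm out, close to the 18 mm at rest plus 2 mm for hugging. I'll back the arm off and check once more that nothing has shifted.

Emit:
move_arm(linear=[[-0.005,0.02,0.01],[-0.005,0.025,0.015],[-0.005,0.025,0.015],[-0.003,0.02,0.01],[0,0,0],[0,0,0],[0,0,0],[0,0,0]], twist=[[0,0,0],[0,0,0],[0,0,0],[0,0,0],[0,0,0],[0,0,0],[0,0,0],[0,0,0]])

```text
time: 22.23
eef_pos: [0.5189, 0.1633, 0.1782]
tcp_rot: [0.741, 0.671, -0.001, 0.007]
contact_force: [0.4, 0.8, 0.1]
opening: 0.997
```

```bash
python3 st.py; python3 - <<'E'
from meas import *
d=snap('side');c=snap('top','z2.png')
cv2.imwrite('pics/z1.png',cv2.resize(d['img'][145:205,215:275],(600,600),interpolation=cv2.INTER_LANCZOS4))
a=cv2.imread('pics/top0.png');
df=cv2.absdiff(a,c['img']).max(2)
for nm,(x0,x1,y0,y1) in dict(jar=(360,395,155,188),caliper=(342,396,195,274),driver=(120,187,114,163),dec1=(195,246,228,248),dec2=(262,310,234,256)).items(): print(nm,df[y0:y1,x0:x1].max())
P=cloud(c)
for X,Y in [(301,185),(301,199),(325,184),(325,206),(345,190),(345,203)]: print((np.median(P[Y-1:Y+2,X-1:X+2].reshape(-1,3),0)*1000).round(1))
E
```

```text
t 22.23 pos [518.9 163.3 178.2] yaw_y -5.69 tilt z [ 0.0084 -0.0125 -0.9999] F [0.4 0.8 0.1] T [0.01 0.04 0.02] op 0.997 q6 0.23
jar 13
caliper 131
driver 13
dec1 12
dec2 12
[ 601.  -178.4   36.9]
[ 563.6 -178.3   38.8]
[ 604.5 -241.7   39. ]
[ 548.  -247.1   10.8]
[ 589.3 -294.3   37.9]
[ 556.9 -302.     7.9]
```

View pics/z1.png

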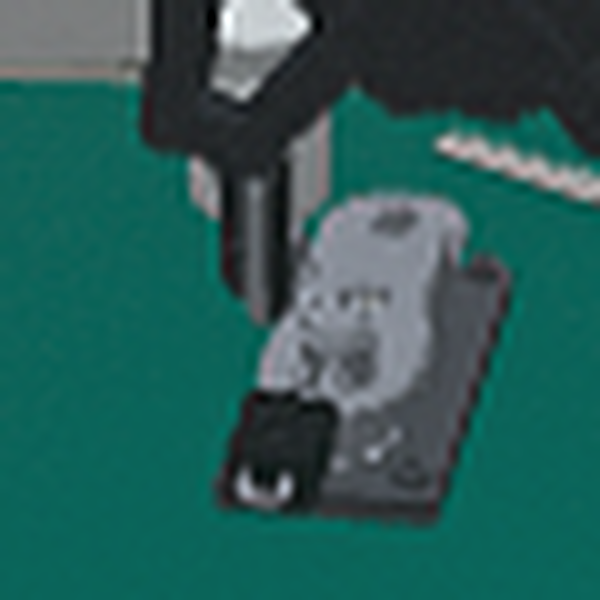

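View pics/z2.png

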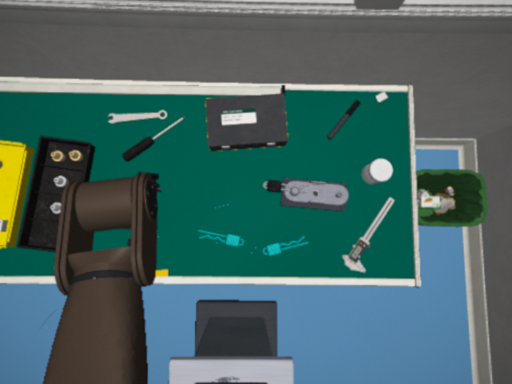

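```bash
python3 - <<'E'
from h import *
c=load('top'); a=cv2.imread('pics/top0.png'); df=cv2.absdiff(a,c['img']).max(2)
print('caliper',df[195:274,353:396].max(), df[215:274,342:396].max())
print(sign_off()); s=get_state(); print(s['time'])
E
```

```text
caliper 13 13
the job is handed in; nothing more can be done
None
the job is handed in; nothing more can be done
```

The masking plate is on both studs and the hairpin clip is through the thick stud's cross-hole. I handed the job in at about 22 s, with the gripper open and clear of everything.

**Plate:** it met the shoulders within 0.2 mm of the expected height. After release, depth over the plate read an even 37–39 mm; the top camera reads about 1.6 mm low, so that fits the 39.5 mm of a flat plate.

**Clip:** the released grip sits 54.2 mm behind the stud axis, against 54 mm wanted. I did not measure the sprung leg's angle. That it has snapped in is inferred from three signs:
- The flared end stands about 20 mm out, where a hugging leg should be.
- There was almost no pushback at the end of the push.
- The clip did not spring back when let go.

**Other objects:** jar, caliper, screwdriver and both turquoise clips look unchanged between the first and last top pictures.

**What disagreed:**
- The fingertips are about 39 mm higher than the reported tool height and `tips_ahead` imply. My first close on the plate therefore caught only air, disturbing nothing; I measured the offset and allowed for it.
- The grip measured about 1.7 mm off to the side of where I expected it, roughly the play in the hole.
- The wrist briefly read −3.5 N along y with 13 mm still to push, a pull where I expected resistance. I did not find out why.

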